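Load two seized drives from a case onto a sloping sprung lift

TASK

Swing the lid of the transport case right over so that it stays open by itself, take the two drives out and stack them on the sloping sprung lift: the large drive first, lying flat and lengthwise on the platform with its lower end at the stop, then the slim drive flat on top of it with its lower end at the stop too. Nobody knows how high the platform has been set, so feel for it: lower each drive until it is carried and let go there, without dropping it and without pressing hard on the lift. Leave the lid open and the phone, tape roll and charging hub where they are.

Things in the scene. Friction and masses are not known exactly. Their poses are not given: they have to be found in the camera images.
- case: Grey open case, outside 160 (x) x 240 (y) x 55 mm high, walls and floor 5 mm, fixed to the bench. Origin: centre of its underside; x points away from the robot at yaw 0, z up. Both drives lie flat on its floor, long sides along the case's x, one 50 mm to +y of its middle and one 50 mm to -y (either way round), with room for fingers beside them.
- lid (a joint): Angle of the clear, grey-framed lid (160 x 240 x 7 mm, 0.25 kg) hinged on the case's far (+x) top rim: 0 shut, grows as the near edge swings up and over (about the case's +y axis), stop at 1.95 rad. Let go below about 1.6 rad it falls shut; beyond that it falls on to its stop and stays open.
- lid_hinge (a point): Point on the lid's hinge axis, in the middle of its length (axis along the case's y), 55 mm above the bench; the bar's centre is 4 mm higher when the lid is shut.
- lid_bar (a point): Middle of the lid's pull bar: round steel, 10 mm thick, 110 mm long along the case's y, in the plane of the lid, 204 mm from the hinge axis. A 39 mm gap lies between bar and lid edge, so fingers can close on it from above and the bar can turn between them as the lid swings. Shut, it is 59 mm above the bench with nothing beneath.
- large_drive: Large portable drive, black plastic with ribs, 120 (x) x 60 (y) x 24 (z) mm, about 0.4 kg (varies by a quarter). Origin: centre of its underside, x along its length.
- slim_drive: Slim portable drive, same black plastic, 105 (x) x 48 (y) x 16 (z) mm, about 0.25 kg (varies by a quarter). Origin: centre of its underside, x along its length.
- lift_bed: Sloping bed of the lift, fixed to the bench, 150 x 94 mm; origin: centre of its top face. Its frame is tilted 26 degrees: z is the line along which the platform slides (square to the platform, leaning towards the robot), x points up the slope (away from the robot), y level across. The sprung platform, a 128 x 66 mm aluminium plate, is centred over the origin, always parallel to the bed.
- lift_high (a point): Point on the bed's z line, 100 mm from its origin: the highest level the unloaded platform's top face can have. It stands at 50 to 100 mm, different each time and not told: feel for it. Spring 600 N/m along z: it sinks about 6 mm under the large drive and 4 mm more under the slim one; load and push together must stay under 11 N. The long sides are open for fingers beyond bed x = -41 mm.
- platform (a joint): How far the platform's spring is squeezed (m), along the bed's -z: about 0.004 unloaded, 0.010 with the large drive, 0.014 with both; stop at 0.042. It must never pass 0.024. It says nothing of the platform's height, because the carriage that carries spring and platform has been clamped at an unknown level.
- lift_stop (a point): Top of the stop at the low end of the lift, middle of its inner face: a wall square to the slope, inner face at bed x = -65 mm, reaching to bed z = 125 mm. From it two thin cheeks of the same height run 24 mm up the slope, inner faces at bed y = +-37 mm. A mast 30 mm wide stands at the high end: inner face at bed x = 70 mm, up to bed z = 95 mm.
- phone: Black phone 150 x 72 x 9 mm lying on the bench, bystander. Origin: centre of its underside.
- tape_roll: Brown tape roll, 90 mm across, 24 mm high, lying flat, bystander. Origin: centre of its underside.
- charging_hub: White charging hub 160 x 70 x 30 mm on the bench, bystander. Origin: centre of its underside.

How it is judged:
By the outcome, as a careful person would: the job done as asked, in the order asked, and still so for the second after the job is handed in, with the robot touching nothing.
It also fails if it takes over 72 s, if anything falls off the work surface, if the arm or the gripper's body presses on something with over 40 N, if the wrist force passes 120 N, or if a joint passes its speed limit or range.

ROBOT

A 6-joint arm with a two-finger parallel gripper is mounted at the origin on the work surface. World frame = base frame: x ahead of the robot, y to its left, z up, the work surface at z = 0. Lengths are in mm, angles in degrees, forces in N, time in s.
With the tool pointing down it reaches from about 350 to 850 mm from the base axis. Payload 8.1 kg.
Tool frame: the origin (TCP) lies midway between the tips of the shut fingers; the grasp point (between the pads) lies 19 mm behind it (r.grasp_offset is the distance from the TCP to the grasp point, in mm); z points along the fingers, x is the direction in which the jaws open and shut, and the axes are right-handed (so a half turn about z gives the same grasp; the last joint's range is limited). The gripper opens to 85 mm and grips with 20 to 120 N. Pads are 22 mm wide; open, the fingers measure 114 mm over their backs; the gripper's body (76 mm by 85 mm) begins 54 mm behind the grasp point. The pads swing forward as they close: fully open they stand 13 mm farther back than shut.
Start: joints at [65.008, 7.471, 85.268, -0, 87.261, -4.893], TCP at [206.168, 563.471, 231.292] pointing down, gripper open.
Joint ranges: [-169.43, 169.43], [-51.17, 129.36], [1.28, 143.12], [-76.62, 256.62], [0, 156.53], [-152.29, 152.29]. Speed limits (degrees/s): [136.94, 136.94, 159.86, 180, 180, 180].

INTERFACE

Orientations are given as [roll, pitch, yaw] about the fixed x, y, z axes, in that order (R = Rz(yaw) Ry(pitch) Rx(roll)).
In Python, from bench import r, optics, hand_in gives the robot as it stands.
- The arm moves only by the shell command python3 -m pendant 'ROWS' [FORCE]. ROWS is JSON, a list of rows, each a list of 5 numbers: the opening, from 0 (shut) to 1 (fully open), then the shift along the tool's x, y, z in mm, then the turn about the tool's z in degrees. A call has 1 to 10 rows; each row shifts and turns the commanded pose from where the row before left it, along the tool's axes as they then stand; what a row does not reach is not made up. A row lasts 1/10 s, in which the tool goes at most 50 mm and 8.59 degrees, less where a joint would pass 70% of its speed; a pose out of reach is approached as far as the arm can. A call with a gripper value outside its range is refused whole. The fingers move at their own pace and stop on an object; FORCE is the grip in N (left out, the last holds). Time passes only in rows, so rows that do not move let the fingers close. It gives the time, the measured TCP pose, the force and the opening at its end, in the units of the state.
- r.sense(): the state, without advancing time (a new reading comes with each control period).
- optics.snapshot(name): name is "scene" or "side" or "wrist"; returns (picture, depth): 420x560x3 uint8, blue, green, red; 420x560 float32, mm along the optical axis (not along the pixel's ray), 0 where there is no reading.
- optics.camera_params(name): a dict with "camera_matrix" (3x3 intrinsics, pixels), "eye" and "orientation" of the camera in the world. Camera axes: x right, y down, z forward; pixel columns grow to the right and rows downward; lengths in mm; the calibration is good to about 2 mm. The wrist camera is an equidistant fisheye: a pixel r from the principal point sees the ray r / f radians off the axis. A picture is of the moment at which its call begins: read the wrist's pose just before it. camera_params takes no time and is no camera call; for the wrist camera it gives the pose at the moment of the call.
- hand_in(): hands the job in, once; it reports no verdict.
Trained networks look in the newest picture that a camera, given by its name, has taken for a name from the list of things; names that differ only in an ending like _2 or _b are one class to them, and where a whole thing is asked for, a point or a joint stands for the part that bears it (a point fixed in the world has none). Each returns a list of dicts, best first, with "score" (0 to 1); they miss things now and then, are a little off and sometimes report something else, mostly with a low value. They report only what shows in the picture. A call takes as long as a camera call.
- optics.search_frame(camera, query): "at" ([x, y, z] in mm, in world coordinates, good to about 4 mm: the middle of the surface that is visible of it).
The state is a dict: "time": time; "joint_pos": joint angles; "qd": joint speeds; "joint_efforts": joint torques, N m; "tool_pos": TCP position; "tcp_rot": TCP orientation; "ft_force": force on the tool from outside, world axes, zero at the start; "wrist_torque": the same for the moment, N m; "finger_gap": finger opening in mm.
Only numpy, scipy, OpenCV 4.12 (cv2) and the standard library are available. Lean on these libraries where they do the work, as an engineer would, in place of code of your own. Each camera call takes 0.05 s, during which the arm holds its last target. There are 200 camera calls.

## Working session

There is one attempt and no reset: what is moved stays moved. The work goes in short steps, Python scripts to look and compute and a shell command to move; the robot and the scene stay as the last step left them, time stands still between calls to the robot, and variables do not carry over. Pictures are saved under pics/ and viewed, about 8 in all and at most 12, crops included, and the job is handed in when it is done.

```bash
ls; mkdir -p pics
cat > h.py <<'E'
import numpy as np, cv2
from scipy.spatial.transform import Rotation as R
from bench import r, optics, hand_in
def pose():
    s=r.sense(); return np.array(s['tool_pos']), R.from_euler('xyz',s['tcp_rot'],degrees=True).as_matrix(), s
def snap(n,f=None):
    p=optics.camera_params(n); im,d=optics.snapshot(n)
    if f: cv2.imwrite('pics/'+f,im)
    return im,d,p
E
python3 - <<'E'
from h import *
for c in ('scene','side'):
    im,d,p=snap(c,c+'1.png'); np.save(c+'_d.npy',d); print(c,p)
    for q in ('case','lid','lid_bar','lift_bed','platform','large_drive','slim_drive','phone','tape_roll','charging_hub'):
        print(q,[(np.round(x['at']),round(x['score'],2)) for x in optics.search_frame(c,q)[:2]])
print(r.sense())
E
```

```text
pics
scene {'camera_matrix': array([[465.0735616 ,   0.        , 285.97697767],
       [  0.        , 465.0735616 , 208.01843279],
       [  0.        ,   0.        ,   1.        ]]), 'eye': array([ 883.98159701,  562.93094779, 1176.89064577]), 'orientation': array([-149.85893805,   -0.67023541,  152.65446155])}
case [(array([565., 196.,  57.]), 0.85)]
lid [(array([562., 192.,  58.]), 0.63)]
lid_bar [(array([562., 194.,  58.]), 0.86)]
lift_bed [(array([ 605., -170.,  123.]), 0.75)]
platform [(array([ 595., -178.,  151.]), 0.71)]
large_drive []
slim_drive []
phone [(array([ 510., -467.,   10.]), 0.71)]
tape_roll [(array([777., -17.,  22.]), 0.97), (array([541., 525.,  31.]), 0.3)]
charging_hub [(array([542., 524.,  33.]), 0.88)]
side {'camera_matrix': array([[423.48032925,   0.        , 281.02449918],
       [  0.        , 423.48032925, 208.13792435],
       [  0.        ,   0.        ,   1.        ]]), 'eye': array([ 127.94352264, -989.34058356,  995.30739847]), 'orientation': array([-128.40770183,    0.52791325,  -24.95345115])}
case [(array([550., 140.,  59.]), 0.72)]
lid [(array([
[... 448 characters left out ...]
[ 494., -481.,    7.]), 0.49)]
{'time': 1.1, 'joint_pos': array([ 6.50066803e+01,  7.47159241e+00,  8.52670171e+01,  4.26229671e-04,
        8.72618331e+01, -4.89252266e+00]), 'qd': array([ 0.07038109,  0.03231893, -0.00034854, -0.01235362, -0.01796631,
       -0.03501653]), 'joint_efforts': array([-5.43442111e-04, -5.69348896e+01, -5.00849998e+01, -2.40954669e-04,
        1.96719600e-03,  4.76615739e-06]), 'tool_pos': array([206.17756717, 563.47008112, 231.29528722]), 'tcp_rot': array([-1.79999538e+02,  4.04666575e-04,  6.98991826e+01]), 'ft_force': array([-0.60264228, -0.27596731, -0.21361573]), 'wrist_torque': array([ 0.04545624, -0.01981375,  0.00526044]), 'finger_gap': 85.5128557464282}
```

View pictures.

View pics/scene1.png

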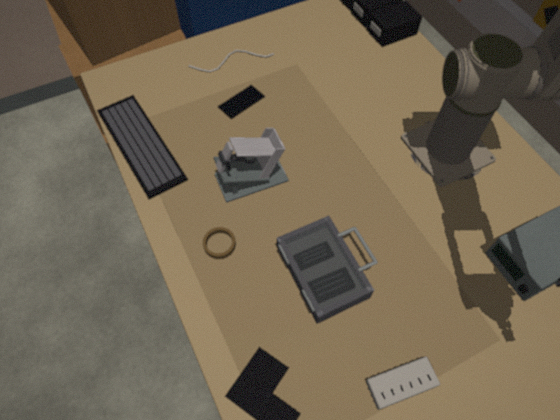

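View pics/side1.png

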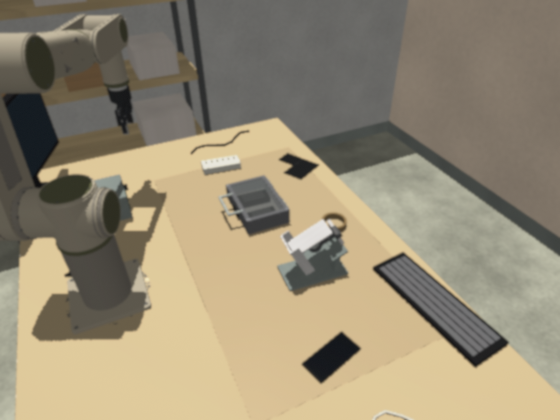

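```bash
cat > pc.py <<'E'
from h import *
def cloud(d,p):
    K=p['camera_matrix'];v,u=np.mgrid[:d.shape[0],:d.shape[1]]
    c=np.stack([(u-K[0,2])/K[0,0]*d,(v-K[1,2])/K[1,1]*d,d],-1)
    P=c@R.from_euler('xyz',p['orientation'],degrees=True).as_matrix().T+p['eye']
    P[d==0]=np.nan; return P
E
python3 - <<'E'
from pc import *
for c in ('scene','side'):
    P=cloud(np.load(c+'_d.npy'),optics.camera_params(c))
    F=P.reshape(-1,3); z=F[:,2]
    print(c,'bench z',np.nanmedian(F[(abs(F[:,0]-450)<80)&(abs(F[:,1]+50)<60),2]))
    m=(np.hypot(F[:,0]-520,F[:,1]-185)<210)&(z>35)&(z<80)
    A=F[m]; print('case n',len(A),'z pct',np.percentile(A[:,2],[5,50,95]))
    rc=cv2.minAreaRect(A[:,:2].astype(np.float32)); print('rect all',rc)
    # body only: histogram along directions
    m=(np.hypot(F[:,0]-600,F[:,1]+190)<180)&(z>3)
    A=F[m]; print('lift rect',cv2.minAreaRect(A[:,:2].astype(np.float32)),A.min(0),A.max(0))
    np.save(c+'_P.npy',P)
# rasterise top maps
for c in ('scene','side'):
    F=np.load(c+'_P.npy').reshape(-1,3)
    im=np.zeros((400,400,3),np.uint8)
    # x 400..800 , y -350..50 and case
    out=[]
    for x0,y0 in ((400,0),(430,-380)):
        im=np.zeros((350,350),np.uint8)
        m=(F[:,0]>x0)&(F[:,0]<x0+350)&(F[:,1]>y0)&(F[:,1]<y0+350)&(F[:,2]>4)
        q=F[m]; q=q[np.argsort(q[:,2])]
        for a in q: cv2.circle(im,(int(a[1]-y0),int(a[0]-x0)),1,int(min(255,30+a[2]*1.3)),-1)
        im=im[::-1,::-1]; out.append(im)
    cv2.imwrite(f'pics/map_{c}.png',np.hstack(out))
cv2.imwrite('pics/maps.png',np.vstack([cv2.imread(f'pics/map_{c}.png') for c in('scene','side')])[:,:,:])
a=cv2.imread('pics/maps.png');cv2.imwrite('pics/maps.png',cv2.resize(a,(600,600)))
E
```

```text
scene bench z -0.7253139154690871
case n 5849 z pct [54.33761064 59.01779995 63.08385439]
rect all ((542.394775390625, 184.56797790527344), (242.8049774169922, 214.93280029296875), 88.60047149658203)
lift rect ((601.320068359375, -187.0340576171875), (349.9135437011719, 352.166259765625), 8.316568374633789) [ 424.53912779 -368.22457721    3.00348879] [778.35645967 -14.13088849 188.06696283]
side bench z 1.2701560502475786
case n 2193 z pct [43.72628454 60.50942546 64.84094298]
rect all ((541.1275024414062, 182.20217895507812), (250.54495239257812, 216.3826446533203), 89.8882064819336)
lift rect ((593.8603515625, -198.20947265625), (338.9964599609375, 354.8922119140625), 50.42824935913086) [ 421.20574719 -369.6865595     3.00090581] [779.07576018 -13.98540837 188.26733156]
```

View pics/maps.png

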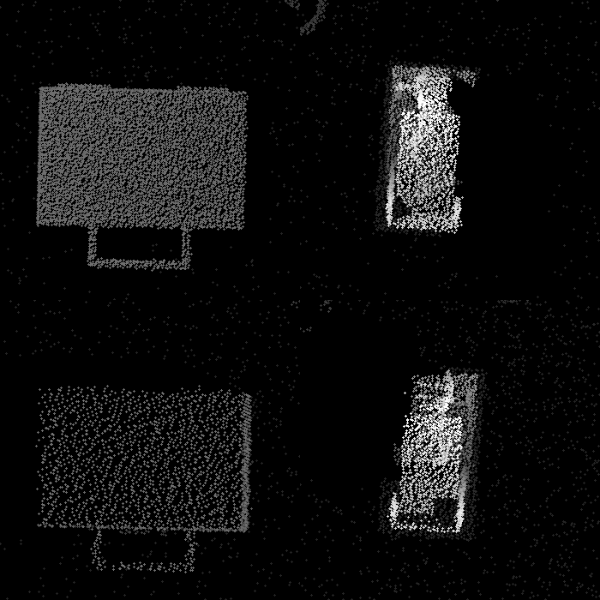

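```bash
cat > fit.py <<'E'
from pc import *
Fs={c:np.load(c+'_P.npy').reshape(-1,3) for c in('scene','side')}
print('CASE')
for c,F in Fs.items():
    A=F[(np.hypot(F[:,0]-560,F[:,1]-185)<190)&(F[:,2]>50)&(F[:,2]<66)]
    # edge lines: near body edge x as function of y
    B=A[(A[:,0]<760)]
    ys=np.arange(80,300,10); far=[];
    for y in ys:
        s=B[abs(B[:,1]-y)<5]
        if len(s)>8: far.append((y,np.percentile(s[:,0],98)))
    far=np.array(far); k=np.polyfit(far[:,0],far[:,1],1); print(c,'far edge slope deg',np.degrees(np.arctan(k[0])),'x at y=185',np.polyval(k,185))
    left=[];right=[]
    for x in np.arange(500,640,10):
        s=A[abs(A[:,0]-x)<5]
        if len(s)>8: left.append((x,np.percentile(s[:,1],98))); right.append((x,np.percentile(s[:,1],2)))
    for n,e in(('L',left),('R',right)):
        e=np.array(e);k=np.polyfit(e[:,0],e[:,1],1);print(n,'slope',np.degrees(np.arctan(k[0])),'y at 560',np.polyval(k,560))
    bar=A[(A[:,0]<452)&(A[:,0]>425)]
    bar=bar[abs(bar[:,0]-np.median(bar[:,0]))<8]
    k=np.polyfit(bar[:,1],bar[:,0],1)
    print('bar',bar.mean(0),'yrange',np.percentile(bar[:,1],[1,99]),'slope',np.degrees(np.arctan(k[0])),len(bar))
print('LIFT')
for c,F in Fs.items():
    A=F[(abs(F[:,0]-600)<120)&(abs(F[:,1]+190)<90)&(F[:,2]>4)]
    S=A[(abs(A[:,0]-590)<40)&(abs(A[:,1]+180)<25)&(A[:,2]>110)]
    best=None;rng=np.random.default_rng(0)
    for _ in range(2000):
        q=S[rng.choice(len(S),3,False)];n=np.cross(q[1]-q[0],q[2]-q[0]);n/=np.linalg.norm(n)+1e-9
        if n[2]<0:n=-n
        if abs(np.degrees(np.arccos(n[2]))-26)>4: continue
        i=abs((S-q[0])@n)<2.5
        if best is None or i.sum()>best.sum():best=i
    Q=S[best];m=Q.mean(0);n=np.linalg.svd(Q-m)[2][2];n*=np.sign(n[2])
    print(c,'plane',m,n,'tilt',np.degrees(np.arccos(n[2])),'yaw',np.degrees(np.arctan2(-n[1],-n[0])),best.sum(),len(S))
    I=A[abs((A-m)@n)<3]; I=I[(abs(I[:,0]-m[0])<100)]
    t=np.radians(26)
    for y in(-4,-2,0,2,4):
        a=np.radians(y);u=np.array([np.cos(t)*np.cos(a),np.cos(t)*np.sin(a),np.sin(t)]);v=np.array([-np.sin(a),np.cos(a),0])
        print(y,'u',np.percentile(I@u,[1,99]),'v',np.percentile(I@v,[2,4,50,96,98]), 'tot v', np.percentile(A[A[:,2]<60]@v,[2,98]))
E
python3 fit.py
```

```text
CASE
scene far edge slope deg 1.5205926945700927 x at y=185 645.2159998970501
L slope -1.2418600034670748 y at 560 301.95075442163477
R slope -1.2842085992259755 y at 560 69.89573605479535
bar [442.62557869 188.66074487  60.83234158] yrange [129.30912111 246.72540565] slope 1.2874755651994407 173
side far edge slope deg 1.6297265526659326 x at y=185 640.7460710478994
L slope -0.23032322615162926 y at 560 295.9683217511742
R slope -1.2672925539842839 y at 560 61.62120902599354
bar [439.32050003 175.32935338  62.231344  ] yrange [125.05420319 240.95043995] slope 0.7146686935191737 60
LIFT
scene plane [ 591.47252656 -179.74246513  149.24613539] [-0.42860043  0.04024864  0.90259721] tilt 25.498413027834683 yaw -5.36474965851294 316 432
-4 u [537.9889969  683.94413589] v [-171.22928112 -169.80642845 -137.02306212 -103.9146518  -101.99200943] tot v [-174.92201933  -79.82079215]
-2 u [533.0774197  679.23439307] v [-192.81225479 -190.27874584 -158.18754815 -125.28850028 -121.74181671] tot v [-198.6911033   -99.75187741]
0 u [527.38788316 673.99611219] v [-213.04279233 -211.05783874 -179.1770
[... 513 characters left out ...]
6805744 680.32912506] v [-176.51492821 -173.17424299 -139.7356673  -108.87775161 -107.24006799] tot v [-222.57158783  -88.51716014]
-2 u [535.88742463 675.47191869] v [-196.5115395  -194.16321804 -160.64105431 -129.55333786 -127.74306416] tot v [-245.42411854 -108.01909419]
0 u [530.87605167 670.02894573] v [-216.91427336 -215.37968149 -181.73556459 -149.86158289 -147.18003151] tot v [-267.40941821 -127.10506807]
2 u [525.38691242 663.81197302] v [-237.2850149  -235.53823076 -201.99225013 -170.16882829 -166.50796412] tot v [-289.92765181 -145.42527596]
4 u [518.24777475 656.82264395] v [-257.84189033 -255.39978593 -222.18593522 -189.197879   -185.00610627] tot v [-308.92345439 -163.68912602]
```

```bash
cat >> h.py <<'E'
def plan(x,y,z,yaw,n):
    p,M,s=pose(); d=np.array([x,y,z])-p; y0=s['tcp_rot'][2]; t=-((yaw-y0+180)%360-180)
    print('from',np.round(p,1),np.round(s['tcp_rot'],2),'t',s['time'],'F',np.round(s['ft_force'],1),'gap',round(s['finger_gap'],1))
    print('len/row',np.linalg.norm(d)/n,'turn/row',t/n)
    for i in range(n):
        A=R.from_euler('xyz',[180,0,y0-t/n*i],degrees=True).as_matrix()
        print('[',*np.round(A.T@d/n,1),round(t/n,2),']')
E
python3 -c "
from h import *
plan(441,186,140,-1.3,10)"
```

```text
from [206.2 563.5 231.3] [-180.     0.    69.9] t 1.1 F [-0.6 -0.3 -0.2] gap 85.5
len/row 45.38282346545036 turn/row 7.1199182579165115
[ -27.4 35.0 9.1 7.12 ]
[ -22.8 38.1 9.1 7.12 ]
[ -17.9 40.7 9.1 7.12 ]
[ -12.7 42.6 9.1 7.12 ]
[ -7.4 43.8 9.1 7.12 ]
[ -1.9 44.4 9.1 7.12 ]
[ 3.6 44.3 9.1 7.12 ]
[ 9.1 43.5 9.1 7.12 ]
[ 14.4 42.0 9.1 7.12 ]
[ 19.5 39.9 9.1 7.12 ]
```

```bash
python3 -m pendant '[[0.4,-27,35,9,7],[0.4,-23,38,9,7],[0.4,-18,41,9,7],[0.4,-13,43,9,7],[0.4,-7,44,9,7],[0.4,-2,44,9,7],[0.4,4,44,9,7],[0.4,9,44,9,7],[0.4,14,42,9,7],[0.4,20,40,9,8]]' 40
python3 - <<'E'
from h import *
im,d,p=snap('wrist','w1.png'); np.save('w1d.npy',d); print(p); 
for q in('lid_bar','lid'): print(q,[(np.round(x['at'],1),round(x['score'],2)) for x in optics.search_frame('wrist',q)[:2]])
plan(441,186,140,-1.3,2)
E
```

```text
time: 2.1
tool_pos: [445.9, 186.5, 141.3]
tcp_rot: [-180.0, -0.0, -1.4]
ft_force: [0.1, 0.6, 0.1]
finger_gap: 34.2
{'camera_matrix': array([[325.1922621 ,   0.        , 274.26639773],
       [  0.        , 325.1922621 , 210.17102258],
       [  0.        ,   0.        ,   1.        ]]), 'eye': array([448.80526256, 271.47181314, 283.95929027]), 'orientation': array([ 1.60834941e+02, -1.18098099e-01, -1.36864926e+00])}
lid_bar []
lid [(array([546.8, 213. ,  62.4]), 0.93)]
from [445.9 185.7 140.7] [ 1.7997e+02  4.0000e-02 -1.3900e+00] t 2.25 F [-1.4 -0.  -0.4] gap 34.3
len/row 2.476449460467419 turn/row -0.0442024795430882
[ -2.4 -0.1 0.4 -0.04 ]
[ -2.4 -0.1 0.4 -0.04 ]
```

View pics/w1.png

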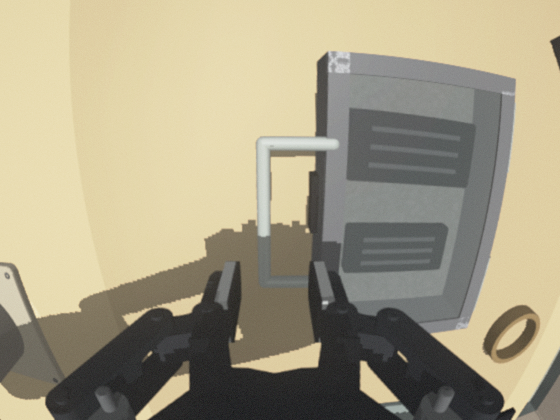

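```bash
cat >> h.py <<'E'
def wray(p,u,v):
    K=p['camera_matrix'];a=np.array([u-K[0,2],v-K[1,2]]);rr=np.hypot(*a);th=rr/K[0,0]
    c=np.array([*(a/max(rr,1e-9)*np.sin(th)),np.cos(th)])
    return p['eye'],R.from_euler('xyz',p['orientation'],degrees=True).as_matrix()@c
def wpt(p,u,v,z):
    e,d=wray(p,u,v); return np.round(e+d*(z-e[2])/d[2],1)
E
python3 - <<'E'
from h import *
p=optics.camera_params('wrist')
for n,u,v,z in [('bar top',264,148,59),('bar mid',264,190,59),('bar low',264,232,59),('leg up',300,143,59),('leg lo',300,282,59),
 ('case nw(near,+y)',322,56,55),('case ne far+y',515,82,60),('far -y',467,326,60),('large',349,108,29),('large',472,124,29),('large',467,186,29),('large',349,176,29),
 ('slim',346,224,21),('slim',446,224,21),('slim',438,269,21),('slim',344,271,21)]:
    print(n,wpt(p,u,v,z))
E
```

```text
bar top [441.2 238.4  59. ]
bar mid [440.2 208.1  59. ]
bar low [439.1 175.5  59. ]
leg up [466.2 241.4  59. ]
leg lo [466.5 130.8  59. ]
case nw(near,+y) [482.7 302.7  55. ]
case ne far+y [646.3 299.1  60. ]
far -y [641.3  62.8  60. ]
large [507.5 265.4  29. ]
large [622.9 258.3  29. ]
large [624.1 201.4  29. ]
large [508.6 210.3  29. ]
slim [509.9 165.   21. ]
slim [611.4 161.4  21. ]
slim [612. 112.  21.]
slim [511.1 117.2  21. ]
```

```bash
python3 -m pendant '[[0.4,-5,0,30,0],[0.4,-1,0,40,0],[0.4,0,0,29,0],[0.4,0,0,0,0],[0,0,0,0,0],[0,0,0,0,0],[0,0,0,0,0],[0,0,0,0,0]]' 25
python3 - <<'E'
from h import *
p,M,s=pose();print(p,s['ft_force'],s['finger_gap'],s['time'])
x,z=p[0],p[2]; a0=np.radians(1.12);n=18
a=a0+np.linspace(0,1.82,n+1)
X=204*(1-np.cos(a))-204*(1-np.cos(a0));Z=204*(np.sin(a)-np.sin(a0))
for dx,dz in zip(np.diff(X),np.diff(Z)): print([round(dx,1),round(-dz,1)])
E
```

```text
time: 3.05
tool_pos: [438.1, 189.2, 44.0]
tcp_rot: [-179.9, 0.1, -1.0]
ft_force: [-11.1, 1.2, 3.7]
finger_gap: 8.9
[438.05095793 189.15279912  43.97068294] [-11.12535924   1.21813763   3.66366462] 8.930161613746506 3.05
[np.float64(1.4), np.float64(-20.6)]
[np.float64(3.5), np.float64(-20.3)]
[np.float64(5.5), np.float64(-19.9)]
[np.float64(7.5), np.float64(-19.2)]
[np.float64(9.4), np.float64(-18.3)]
[np.float64(11.2), np.float64(-17.3)]
[np.float64(12.9), np.float64(-16.1)]
[np.float64(14.5), np.float64(-14.7)]
[np.float64(15.9), np.float64(-13.2)]
[np.float64(17.1), np.float64(-11.5)]
[np.float64(18.2), np.float64(-9.7)]
[np.float64(19.1), np.float64(-7.8)]
[np.float64(19.8), np.float64(-5.8)]
[np.float64(20.3), np.float64(-3.8)]
[np.float64(20.5), np.float64(-1.8)]
[np.float64(20.6), np.float64(0.3)]
[np.float64(20.5), np.float64(2.4)]
[np.float64(20.1), np.float64(4.5)]
```

```bash
python3 -m pendant '[[0,1,0,-20,0],[0,3,0,-20,0],[0,5,0,-20,0],[0,7,0,-19,0],[0,9,0,-18,0],[0,11,0,-17,0],[0,13,0,-16,0],[0,15,0,-15,0],[0,16,0,-13,0],[0,17,0,-12,0]]'
```

```text
time: 4.05
tool_pos: [536.8, 186.9, 217.6]
tcp_rot: [-179.9, -0.2, -1.0]
ft_force: [-1.7, -2.2, -1.1]
finger_gap: 8.3
```

```bash
python3 -m pendant '[[0,18,0,-10,0],[0,19,0,-8,0],[0,20,0,-6,0],[0,20,0,-4,0],[0,20,0,-2,0],[0,20,0,0,0],[0,20,0,2,0],[0,20,0,5,0],[0,10,0,3,0],[0,0,0,0,0]]'
```

```text
time: 5.05
tool_pos: [705.6, 183.1, 236.2]
tcp_rot: [-180.0, -0.4, -1.1]
ft_force: [2.1, -0.8, 2.5]
finger_gap: 9.1
```

```bash
python3 -m pendant '[[0.5,0,0,0,0],[0.5,0,0,0,0],[0.5,0,0,0,0],[0.5,0,0,-25,0],[0.5,0,0,-35,0],[0.5,0,0,-20,0],[1,-35,0,0,0],[1,-45,0,0,0],[1,-25,0,0,0],[1,0,0,0,0]]'
python3 - <<'E'
from h import *
plan(598,233,140,88.6,11)
im,d,p=snap('side','s2.png')
E
```

```text
time: 6.05
tool_pos: [595.1, 185.8, 312.9]
tcp_rot: [-180.0, 0.0, -1.0]
ft_force: [0.7, 0.3, 0.3]
finger_gap: 85.8
from [595.1 185.8 312.9] [-1.7999e+02  4.0000e-02 -1.0100e+00] t 6.05 F [0.7 0.3 0.3] gap 85.8
len/row 16.296124812573325 turn/row -8.14597888266398
[ 0.2 -4.3 15.7 -8.15 ]
[ 0.8 -4.2 15.7 -8.15 ]
[ 1.4 -4.1 15.7 -8.15 ]
[ 2.0 -3.8 15.7 -8.15 ]
[ 2.5 -3.5 15.7 -8.15 ]
[ 2.9 -3.1 15.7 -8.15 ]
[ 3.4 -2.7 15.7 -8.15 ]
[ 3.7 -2.2 15.7 -8.15 ]
[ 4.0 -1.6 15.7 -8.15 ]
[ 4.2 -1.0 15.7 -8.15 ]
[ 4.3 -0.4 15.7 -8.15 ]
```

View pics/s2.png

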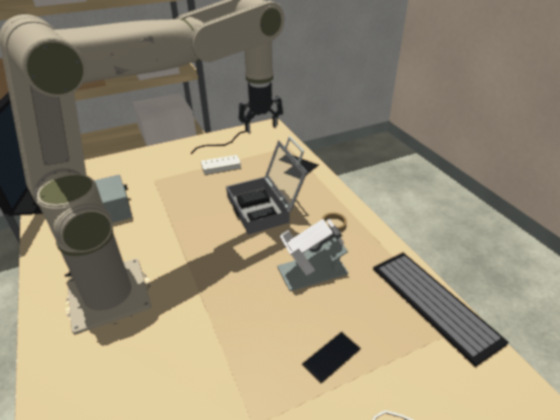

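```bash
python3 -m pendant '[[1,0,-4,15,-8.5],[1,1,-4,15,-8.5],[1,1,-4,15,-8.5],[1,2,-4,15,-8.5],[1,3,-4,15,-8.5],[1,3,-4,15,-8.5],[1,3,-3,15,-8.5],[1,4,-2,15,-8.5],[1,4,-2,15,-8.5],[1,4,-1,15,-8.5]]' 20
python3 - <<'E'
from h import *
im,d,p=snap('wrist','w2.png'); np.save('w2d.npy',d)
for q in('large_drive','slim_drive','case'): print(q,[(np.round(x['at'],1),round(x['score'],2)) for x in optics.search_frame('wrist',q)[:2]])
plan(598,233,140,88.6,2)
import json; json.dump({k:np.array(v).tolist() for k,v in p.items()},open('w2p.json','w'))
E
```

```text
time: 7.1
tool_pos: [599.3, 229.2, 161.6]
tcp_rot: [180.0, -0.0, 84.2]
ft_force: [0.6, 0.1, 0.2]
finger_gap: 85.4
large_drive [(array([559.8, 232. ,  34.1]), 0.76)]
slim_drive [(array([635.8, 189.2,  48.7]), 0.59)]
case [(array([633.1, 191. ,  50.5]), 0.89)]
from [598.8 228.9 162.2] [-1.7997e+02  2.0000e-02  8.3640e+01] t 7.3 F [ 0.3 -0.2 -0.4] gap 85.9
len/row 11.277048648023959 turn/row -2.4782326335268863
[ 2.0 -0.6 11.1 -2.48 ]
[ 2.0 -0.5 11.1 -2.48 ]
```

View pics/w2.png

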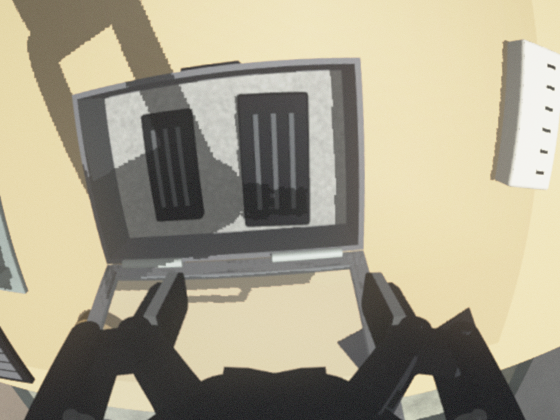

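Run:
```python
from h import *
import json; p={k:np.array(v) for k,v in json.load(open('w2p.json')).items()}
C=np.array([wpt(p,u,v,29) for u,v in((237,95),(307,92),(309,222),(245,225))]);print(C,C.mean(0))
C=np.array([wpt(p,u,v,21) for u,v in((142,115),(190,109),(204,216),(155,220))]);print(C,C.mean(0))
plan(598,233,110,88.6,3)
```

```text
[[507.4 207.7  29. ]
 [510.8 265.8  29. ]
 [626.  258.7  29. ]
 [623.1 200.3  29. ]] [566.825 233.125  29.   ]
[[511.3 117.9  21. ]
 [513.5 164.   21. ]
 [613.4 161.6  21. ]
 [612.7 111.1  21. ]] [562.725 138.65   21.   ]
from [598.8 228.9 162.2] [-1.7997e+02  2.0000e-02  8.3640e+01] t 7.3 F [ 0.3 -0.2 -0.4] gap 85.9
len/row 17.444158342721035 turn/row -1.6521550890179242
[ 1.3 -0.4 17.4 -1.65 ]
[ 1.3 -0.4 17.4 -1.65 ]
[ 1.3 -0.3 17.4 -1.65 ]
```

```bash
python3 -m pendant '[[1,2.5,2,40,-2.8],[1,0,0,45,0],[1,0,0,40,0],[1,0,0,29,0],[1,0,0,0,0],[0,0,0,0,0],[0,0,0,0,0],[0,0,0,0,0],[0,0,0,0,0]]' 20
python3 -c "
from h import *
p,M,s=pose();print(p,s['tcp_rot'],s['ft_force'],s['wrist_torque'],s['finger_gap'])"
```

```text
time: 8.2
tool_pos: [603.4, 231.9, 11.9]
tcp_rot: [179.7, -0.1, 86.7]
ft_force: [0.3, -0.9, 6.8]
finger_gap: 59.4
[603.35024752 231.88681646  11.90849247] [ 1.79687138e+02 -9.52887388e-02  8.66657859e+01] [ 0.33528086 -0.87557906  6.80808528] [-0.30281244  0.00101531 -0.04385696] 59.37752103601704
```

```bash
python3 -m pendant '[[0,0,0,-10,0],[0,0,0,-10,0],[0,0,0,-10,0],[0,0,0,-10,0],[0,0,0,-10,0],[0,0,0,-10,0],[0,0,0,-20,0],[0,0,0,-20,0],[0,0,0,0,0]]'
python3 - <<'E'
from h import *
p,M,s=pose();print(p,s['tcp_rot'],s['ft_force'],s['wrist_torque'],s['finger_gap'])
im,d,pp=snap('wrist','w3.png'); np.save('w3d.npy',d)
import json; json.dump({k:np.array(v).tolist() for k,v in pp.items()},open('w3p.json','w'))
E
```

```text
time: 9.1
tool_pos: [603.1, 232.1, 112.6]
tcp_rot: [179.7, -0.1, 86.7]
ft_force: [1.7, -0.3, -4.2]
finger_gap: 59.1
[603.05726796 232.06460063 112.58490532] [ 1.79655946e+02 -1.24084809e-01  8.67012734e+01] [ 1.72837145 -0.31082339 -4.17980407] [ 0.05628554 -0.29295645  0.0194826 ] 59.13084057968842
```

View pics/w3.png

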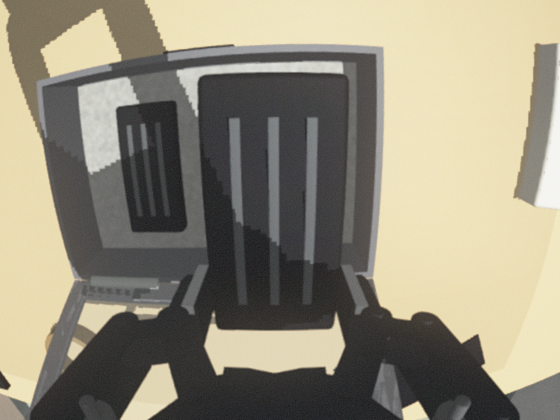

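```bash
cat >> h.py <<'E'
def wcloud(d,p,u0,u1,v0,v1):
    K=p['camera_matrix'];v,u=np.mgrid[v0:v1,u0:u1];D=d[v0:v1,u0:u1]
    a=np.stack([u-K[0,2],v-K[1,2]],-1)/K[0,0];th=np.linalg.norm(a,axis=-1)+1e-9
    xy=a/th[...,None]*np.tan(th)[...,None]*D[...,None]
    c=np.concatenate([xy,D[...,None]],-1)[D>0]
    return c@R.from_euler('xyz',p['orientation'],degrees=True).as_matrix().T+p['eye']
def tilt(d,p,u0,u1,v0,v1,tol=4):
    A=wcloud(d,p,u0,u1,v0,v1)
    for _ in range(6):
        m=np.median(A,0) if _==0 else A.mean(0); n=np.linalg.svd(A-A.mean(0),full_matrices=False)[2][2]; n*=np.sign(n[2])
        A=A[abs((A-A.mean(0))@n)<max(tol,15-4*_)]
    return A.mean(0),n,np.degrees(np.arctan2(-n[0],n[2])),A.min(0),A.max(0),len(A)
E
python3 - <<'E'
from h import *
import json; p={k:np.array(v) for k,v in json.load(open('w3p.json')).items()}; d=np.load('w3d.npy')
for b in((210,335,80,300),(210,335,80,190),(210,335,190,300)): print(tilt(d,p,*b))
E
```

```text
(array([555.81281379, 234.22133714, 129.05229051]), array([-1.77913171e-02,  5.45643387e-04,  9.99841573e-01]), np.float64(1.0194213179160003), array([509.18424349, 202.34185689, 125.97326062]), array([609.79264596, 260.60083203, 132.05051626]), 27383)
(array([532.3101415, 235.6173575, 128.6328231]), array([-2.22976105e-02,  8.18554296e-04,  9.99751042e-01]), np.float64(1.2776652875904082), array([509.18424349, 208.91255939, 125.97326062]), array([555.57007955, 260.60083203, 131.26257   ]), 13687)
(array([579.30004187, 232.82623414, 129.47148227]), array([-1.46029797e-02,  3.62300615e-04,  9.99893305e-01]), np.float64(0.8367188993884185), array([552.98106431, 202.34185689, 127.05382414]), array([609.79264596, 260.45087157, 132.05051626]), 13696)
```

```bash
python3 -m pendant '[[0,3.75,-35.5,5,0],[0,3.75,-35.5,5,0],[0,3.75,-35.5,5,0],[0,3.75,-35.5,5,0],[0,0,0,15,0],[0,0,0,8,0],[0,0,0,0,0]]'
```

```text
time: 9.85
tool_pos: [459.0, 253.8, 63.2]
tcp_rot: [-179.9, 0.1, 86.7]
ft_force: [-0.4, 0.2, -4.1]
finger_gap: 59.4
```

```bash
python3 -m pendant '[[0,0,0,3,0],[0,0,0,3,0],[0,0,0,2,0],[0,0,0,2,0],[0,0,0,2,0],[0,0,0,2,0],[0,0,0,0,0]]'
python3 - <<'E'
from h import *
p,M,s=pose();print(p,s['tcp_rot'],s['ft_force'],s['wrist_torque'],s['finger_gap'])
im,d,pp=snap('wrist','w4.png'); np.save('w4d.npy',d); print(tilt(d,pp,215,330,100,290))
E
```

```text
time: 10.55
tool_pos: [459.2, 254.5, 51.6]
tcp_rot: [-179.9, 0.0, 86.7]
ft_force: [-8.2, -0.8, 3.4]
finger_gap: 59.2
[459.2238395  254.5497068   51.57421912] [-1.79876705e+02  6.99490433e-03  8.66826469e+01] [-8.19781458 -0.78986967  3.44525701] [-0.03099491  1.16146942  0.05156007] 59.17429577042281
(array([416.38334991, 256.35933921,  54.55188017]), array([-0.35863229,  0.01326026,  0.93338472]), np.float64(21.01815971441318), array([372.86572772, 227.80281999,  36.01764766]), array([458.62929694, 285.77523793,  71.48367347]), 21767)
```

```bash
python3 -m pendant '[[0,0,0,1.5,0],[0,0,0,1,0],[0,0,0,0,0],[0,0,0,-15,0],[0,0,0,-30,0],[0,0,0,-30,0],[0,0,0,0,0]]'
python3 - <<'E'
from h import *
p,M,s=pose();print(p,s['tcp_rot'],s['ft_force'],s['wrist_torque'],s['finger_gap'])
im,d,pp=snap('wrist','w4.png'); np.save('w4d.npy',d); t=tilt(d,pp,215,330,100,290);print(t)
import json; json.dump({k:np.array(v).tolist() for k,v in pp.items()},open('w4p.json','w'))
# edges in drive frame rel. to TCP
a=np.radians(t[2]);A=wcloud(d,pp,150,400,20,330);n=t[1];I=A[abs((A-t[0])@n)<3];yw=np.radians(s['tcp_rot'][2]-90)
ax=np.array([np.cos(yw),np.sin(yw),0]);ay=np.array([-np.sin(yw),np.cos(yw),0]);ux=ax-n*(ax@n);ux/=np.linalg.norm(ux)
rel=I-p;print('along',np.percentile(rel@ux,[.5,1,50,99,99.8]),'across',np.percentile(rel@ay,[1,50,99]),'height above tcp',np.median(rel@n),'n',n@ay)
E
```

```text
time: 11.3
tool_pos: [464.1, 256.0, 130.1]
tcp_rot: [179.5, -0.3, 86.7]
ft_force: [1.5, -0.3, -2.1]
finger_gap: 59.7
[464.08213072 255.961596   130.06863417] [179.45496963  -0.26582247  86.67143106] [ 1.5258924  -0.30872921 -2.12461179] [ 0.01625713 -0.16066248 -0.0033843 ] 59.735731375553364
(array([421.74947367, 257.75738639, 129.62766577]), array([-0.43863473,  0.01246648,  0.89857897]), np.float64(26.018977218265995), array([377.87295563, 229.36591175, 107.00262129]), array([463.22969219, 288.32074884, 150.29721835]), 21741)
along [-90.81032572 -89.88797741 -28.67921735  23.44774818  24.44124025] across [-29.27759112   0.31416983  29.98192526] height above tcp 18.118338532767165 n -0.013022483356317064
```

View pics/w4.png

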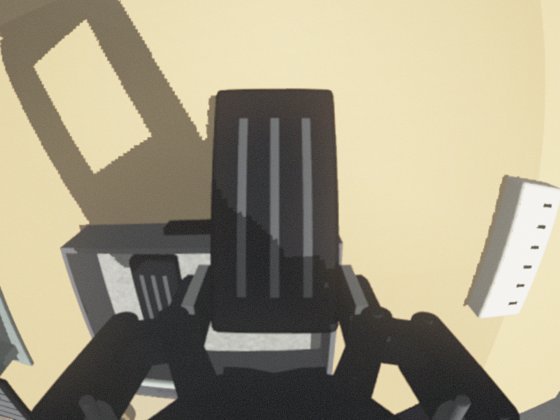

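```bash
python3 -m pendant '[[0,-25,10,-25,0],[0,-36,22,-20,0],[0,-36,25,-16,0],[0,-36,25,-16,0],[0,-36,25,-16,0],[0,-36,25,-16,0],[0,-36,25,-11,0],[0,-34,25,-10,0],[0,-10,10,0,0],[0,0,0,0,0]]'
python3 - <<'E'
from h import *
p,M,s=pose();print(p,s['tcp_rot'],s['ft_force'],s['time'],s['finger_gap'])
im,d,pp=snap('wrist','w5.png'); np.save('w5d.npy',d); print(tilt(d,pp,215,330,100,290))
import json; json.dump({k:np.array(v).tolist() for k,v in pp.items()},open('w5p.json','w'))
E
```

```text
time: 12.35
tool_pos: [635.7, -43.8, 251.6]
tcp_rot: [-179.9, 0.0, 86.5]
ft_force: [-1.0, 0.5, -5.1]
finger_gap: 59.3
[635.65166335 -43.77329145 251.599527  ] [-1.79891660e+02  2.07778141e-02  8.65084210e+01] [-0.95574419  0.51011302 -5.07873931] 12.35 59.30645152213926
(array([593.47808872, -41.85595251, 251.19637235]), array([-0.43578808,  0.01755973,  0.89987799]), np.float64(25.839729483155153), array([549.17440276, -70.43396811, 228.6268652 ]), array([634.83425836, -11.08075826, 272.0228652 ]), 21733)
```

View pics/w5.png

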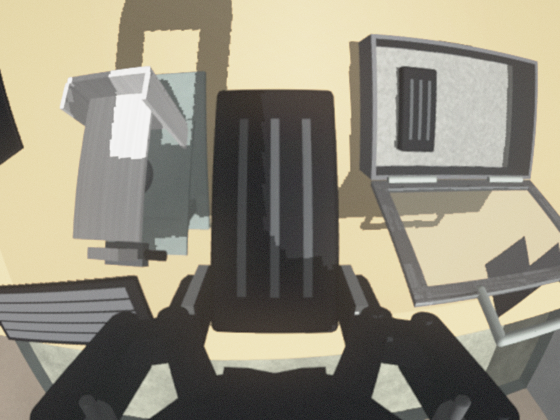

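```bash
cat > lift.py <<'E'
from h import *
import json; p={k:np.array(v) for k,v in json.load(open('w5p.json')).items()}; d=np.load('w5d.npy')
m,n,t,mn,mx,N=tilt(d,p,88,145,150,230,3)
print('plane',m,n,'tilt',np.degrees(np.arccos(n[2])),'yaw',np.degrees(np.arctan2(-n[1],-n[0])),N)
A=wcloud(d,p,40,212,50,275);h=(A-m)@n
I=A[abs(h)<2.5]
best=[]
for y in np.arange(-10,8,1.):
    a=np.radians(y);v=np.array([-np.sin(a),np.cos(a),0]);q=np.percentile((I-m)@v,[1,99]);best.append((q[1]-q[0],y,*q))
print('minwidth',min(best)); 
yaw=np.radians(min(best)[1]) if len(__import__('sys').argv)<2 else np.radians(float(__import__('sys').argv[1]))
tt=np.radians(26);u=np.array([np.cos(tt)*np.cos(yaw),np.cos(tt)*np.sin(yaw),np.sin(tt)]);v=np.array([-np.sin(yaw),np.cos(yaw),0]);nn=np.cross(u,v)
L=np.stack([(A-m)@u,(A-m)@v,(A-m)@nn],-1)
P=L[abs(L[:,2])<2.5]
print('plat u',np.percentile(P[:,0],[.5,1,99,99.5]),'v',np.percentile(P[:,1],[.5,1,99,99.5]))
# edges per strip
for lo in range(-50,70,20):
    s=P[(P[:,0]>lo)&(P[:,0]<lo+20)]
    if len(s)>50: print('u',lo,'v',np.percentile(s[:,1],[1,99]),len(s))
T=L[L[:,2]>5]; T=T[(T[:,0]<0)&(T[:,0]>-90)]
hist,e=np.histogram(T[:,2],np.arange(5,110,4)); print('h above',dict(zip(e[:-1],hist)))
# top-view raster (u vertical, v horizontal), value=height
im=np.zeros((400,300,3),np.uint8)
for a in L[np.argsort(L[:,2])]:
    c=cv2.applyColorMap(np.uint8([[np.clip(120+a[2]*1.5,0,255)]]),cv2.COLORMAP_JET)[0,0].tolist()
    cv2.circle(im,(int(150-a[1]*2),int(200-a[0]*2)),1,c,-1)
cv2.imwrite('pics/liftmap.png',cv2.resize(im,(450,600))); np.save('L.npy',L)
E
python3 lift.py
```

```text
plane [ 607.56419755 -172.30006697  158.54211107] [-0.43814719  0.03609147  0.89817841] tilt 26.08034957041984 yaw -4.708990023830053 4452
minwidth (np.float64(66.34908178739076), np.float64(-4.0), np.float64(-40.801127126009106), np.float64(25.547954661381645))
plat u [-87.16573399 -86.79791305  54.90037456  56.46032583] v [-44.59834108 -40.81140896  25.5595661   33.03592599]
u -50 v [-39.21224334  25.2919728 ] 1458
u -30 v [-39.88578922  25.10574918] 1548
u -10 v [-40.0935383   25.25984345] 1601
u 10 v [-39.71181952  25.19755212] 1670
u 30 v [-39.73021661  24.7440566 ] 1087
u 50 v [-22.87930004   7.21371694] 264
h above {np.int64(5): np.int64(255), np.int64(9): np.int64(265), np.int64(13): np.int64(295), np.int64(17): np.int64(300), np.int64(21): np.int64(315), np.int64(25): np.int64(336), np.int64(29): np.int64(685), np.int64(33): np.int64(8), np.int64(37): np.int64(0), np.int64(41): np.int64(0), np.int64(45): np.int64(0), np.int64(49): np.int64(0), np.int64(53): np.int64(0), np.int64(57): np.int64(0), np.int64(61): np.int64(0), np.int64(65): np.int64(0), np.int64(69): np.int64(0), np.int64(73): np.int64(0), np.int64(77): np.int64(0), np.int64(81): np.int64(0), np.int64(85): np.int64(0), np.int64(89): np.int64(0), np.int64(93): np.int64(0), np.int64(97): np.int64(0), np.int64(101): np.int64(0), np.int64(105): np.int64(0)}
```

View pics/liftmap.png

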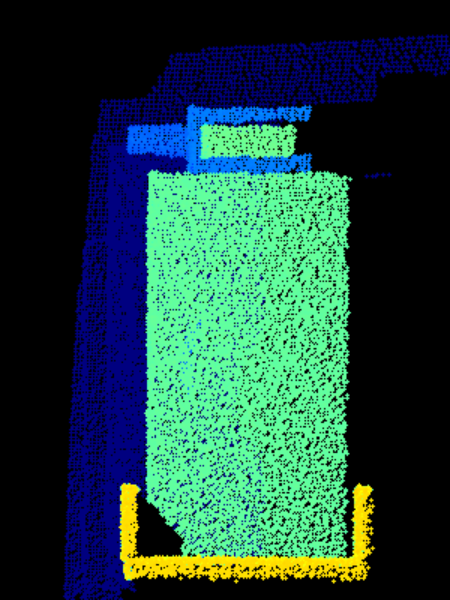

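```bash
cat > drv.py <<'E'
from lift import *
def drive(d,pp,tp,yawt,box,Lx,Wy,T,seed=(215,330,100,290)):
    m2,n2,t2,_,_,_=tilt(d,pp,*seed,3)
    A=wcloud(d,pp,*box); I=A[abs((A-m2)@n2)<2.5]
    # own yaw from min width
    b=[]
    for y in np.arange(-12,5,.5):
        a=np.radians(y);vv=np.array([-np.sin(a),np.cos(a),0]);vv-=n2*(n2@vv);vv/=np.linalg.norm(vv);q=np.percentile((I-m2)@vv,[1,99]);b.append((q[1]-q[0],y))
    w=min(b);dy=np.mean([y for q,y in b if q<w[0]+.4]);a=np.radians(dy);vv=np.array([-np.sin(a),np.cos(a),0]);vv-=n2*(n2@vv);vv/=np.linalg.norm(vv);uu=np.cross(vv,n2)
    qu=np.percentile((I-m2)@uu,[.5,99.5]);qv=np.percentile((I-m2)@vv,[1,99])
    print('tilt',t2,'drive yaw',dy,'extent',qu[1]-qu[0],qv[1]-qv[0])
    c=m2+uu*qu.mean()+vv*qv.mean()-n2*T   # underside centre
    return c,uu,vv,n2,t2,dy
E
cat > goal.py <<'E'
from drv import *
C=m+u*(-21.0)+v*(-7.3)+nn*(((I-m)@nn).mean()); print('platform centre',C,'yaw',np.degrees(yaw))
np.savez('lift.npz',C=C,u=u,v=v,n=nn)
s_p=np.array([635.65166335,-43.77329145,251.599527]);yt=86.508
c,uu,vv,n2,t2,dy=drive(d,p,s_p,yt,(150,400,60,335),120,60,24)
rel=R.from_euler('z',-yt,degrees=True).apply(c-s_p)  # in yaw frame of the tool
print('underside centre rel tcp',c-s_p)
ny=yt+(-4-dy); print('tool yaw goal',ny)
tgt=C+u*(-65+60.5)   # bed x of underside centre
for up in (60,10,0):
    tcp=tgt+nn*up-R.from_euler('z',ny,degrees=True).apply(rel); print('up',up,'TCP',tcp.round(1))
up=60;tcp=tgt+nn*up+u*3-R.from_euler('z',ny,degrees=True).apply(rel)
plan(*tcp,ny,5)
A_=R.from_euler('xyz',[180,0,ny],degrees=True).as_matrix(); print('tool axes: -n per mm',A_.T@(-nn),'u',A_.T@u,'v',A_.T@v)
E
python3 goal.py | grep -v "^u "
```

```text
plane [ 607.56419755 -172.30006697  158.54211107] [-0.43814719  0.03609147  0.89817841] tilt 26.08034957041984 yaw -4.708990023830053 4452
minwidth (np.float64(66.34908178739076), np.float64(-4.0), np.float64(-40.801127126009106), np.float64(25.547954661381645))
plat u [-87.16573399 -86.79791305  54.90037456  56.46032583] v [-44.59834108 -40.81140896  25.5595661   33.03592599]
h above {np.int64(5): np.int64(255), np.int64(9): np.int64(265), np.int64(13): np.int64(295), np.int64(17): np.int64(300), np.int64(21): np.int64(315), np.int64(25): np.int64(336), np.int64(29): np.int64(685), np.int64(33): np.int64(8), np.int64(37): np.int64(0), np.int64(41): np.int64(0), np.int64(45): np.int64(0), np.int64(49): np.int64(0), np.int64(53): np.int64(0), np.int64(57): np.int64(0), np.int64(61): np.int64(0), np.int64(65): np.int64(0), np.int64(69): np.int64(0), np.int64(73): np.int64(0), np.int64(77): np.int64(0), np.int64(81): np.int64(0), np.int64(85): np.int64(0), np.int64(89): np.int64(0), np.int64(93): np.int64(0), np.int64(97): np.int64(0), np.int64(101): np.int64(0), np.int64(105): np.int64(0)}
platform centre [ 588.19570211 -178.26351569  149.3991601 ] yaw -4.0
tilt 25.83805659606147 drive yaw -3.5 extent 116.63252434770227 58.8681433825991
underside centre rel tcp [-26.65674244   2.30284249 -19.56628443]
tool yaw goal 86.008
up 60 TCP [ 584.6 -178.7  220.9]
up 10 TCP [ 606.4 -180.2  176. ]
up 0 TCP [ 610.8 -180.5  167. ]
from [634.8 -42.2 251.4] [-1.7983e+02 -2.0000e-02  8.6580e+01] t 12.4 F [-0.1  0.7 -5.5] gap 59.5
len/row 29.525320726522676 turn/row 0.11494023047627593
[ -27.9 -7.9 5.8 0.11 ]
[ -27.9 -7.8 5.8 0.11 ]
[ -27.9 -7.8 5.8 0.11 ]
[ -27.9 -7.7 5.8 0.11 ]
[ -27.9 -7.6 5.8 0.11 ]
tool axes: -n per mm [-6.12081587e-05  4.38371143e-01  8.98794046e-01] u [-1.25495323e-04  8.98794038e-01 -4.38371147e-01] v [9.9999999e-01 1.3962634e-04 1.7099295e-20]
```

```bash
python3 -m pendant '[[0,-20,-8,0,0.5],[0,-36,-8,6,0],[0,-36,-8,8,0],[0,-30,-8,8,0],[0,-17.5,-6.5,7,0],[0,0,0,0,0],[0,0,0,0,0]]'
cat > now.py <<'E'
import sys
from h import *
Z=np.load('lift.npz');C,u,v,n=Z['C'],Z['u'],Z['v'],Z['n']
from drv import drive
import io
E
python3 - <<'E' | grep -v "^u \|^h ab\|^plat\|^plane\|^minw"
from drv import *
Z=np.load('lift.npz');C=Z['C']
tp,_,s=pose(); im,dd,pp=snap('wrist','w6.png')
c,uu,vv,n2,t2,dy=drive(dd,pp,tp,0,(150,400,60,335),120,60,24)
print(tp,s['tcp_rot'],s['ft_force'],s['wrist_torque'])
e=c-C; print('bed coords of underside centre',e@u,e@v,e@nn,'want -4.5 0')
E
```

```text
time: 13.1
tool_pos: [586.9, -176.8, 223.6]
tcp_rot: [-179.9, -0.1, 86.2]
ft_force: [-0.5, 0.3, -4.2]
finger_gap: 59.4
tilt 25.824649006312 drive yaw -4.0 extent 116.64897653455323 58.86789227839584
[ 586.8891788  -176.77122755  223.60060508] [-1.79901317e+02 -7.01110891e-02  8.62002295e+01] [-0.46305165  0.26452529 -4.19741423] [ 0.00031122 -0.1473368   0.07888879]
bed coords of underside centre -1.403884796050665 2.0718985371993663 61.48200093297317 want -4.5 0
```

```bash
python3 -m pendant '[[0,-2,5,10,0],[0,0,5,10,0],[0,0,5,10,0],[0,0,4.4,9,0],[0,0,3,6,0],[0,0,0,0,0],[0,0,0,0,0]]'; python3 - <<'E' | grep -v "^u \|^h ab\|^plat\|^plane\|^minw"
from drv import *
Z=np.load('lift.npz');C=Z['C']
tp,_,s=pose(); im,dd,pp=snap('wrist','w7.png')
c,uu,vv,n2,t2,dy=drive(dd,pp,tp,0,(150,400,60,335),120,60,24)
print(tp,s['tcp_rot'],s['ft_force'],s['wrist_torque'])
e=c-C; print('bed coords of underside centre',e@u,e@v,e@nn,'want -4.5 0')
E
```

```text
time: 13.85
tool_pos: [609.8, -181.3, 179.6]
tcp_rot: [-180.0, -0.0, 86.2]
ft_force: [0.3, -0.1, -3.9]
finger_gap: 59.4
tilt 25.900453092358493 drive yaw -4.0 extent 116.79075999588753 58.87185228544565
[ 609.76705824 -181.28557797  179.6410916 ] [-1.79975329e+02 -5.60570086e-03  8.62032090e+01] [ 0.32328899 -0.13647675 -3.94702517] [-0.04031849 -0.13165811 -0.00753352]
bed coords of underside centre 0.04558640317969065 -0.8576977083938007 11.77758409021022 want -4.5 0
```

```bash
python3 -m pendant '[[0,0,-2,1,0],[0,0.5,-1.6,0.8,0],[0,0,1.8,3.6,0],[0,0,1.8,3.6,0],[0,0,0.9,1.8,0],[0,0,0,0,0]]'; python3 -m pendant '[[0,0,0.44,0.9,0],[0,0,0.44,0.9,0],[0,0,0,0,0]]'
```

```text
time: 14.5
tool_pos: [610.5, -180.7, 168.2]
tcp_rot: [-179.9, -0.0, 86.2]
ft_force: [0.1, 0.8, -4.4]
finger_gap: 59.2
time: 14.8
tool_pos: [611.7, -180.9, 167.2]
tcp_rot: [180.0, 0.0, 86.2]
ft_force: [-1.5, -0.4, -3.8]
finger_gap: 59.8
```

```bash
python3 -m pendant '[[0,0,0.44,0.9,0],[0,0,0.44,0.9,0],[0,0,0,0,0]]'; python3 - <<'E' | grep -v "^u \|^h ab\|^plat\|^plane\|^minw"
from drv import *
Z=np.load('lift.npz');C=Z['C']
tp,_,s=pose(); im,dd,pp=snap('wrist','w8.png')
c,uu,vv,n2,t2,dy=drive(dd,pp,tp,0,(150,400,60,335),120,60,24)
print(tp,s['tcp_rot'],s['ft_force'],s['wrist_torque'])
e=c-C; print('bed coords of underside centre',e@u,e@v,e@nn,'want -4.5 0')
E
```

```text
time: 15.1
tool_pos: [612.6, -181.0, 165.5]
tcp_rot: [180.0, 0.0, 86.2]
ft_force: [-0.2, -0.9, -3.0]
finger_gap: 59.1
tilt 25.967980738124787 drive yaw -4.0 extent 121.16917746476761 61.74626964875587
[ 612.58325605 -181.01001275  165.46189854] [1.79986226e+02 5.79737553e-03 8.62010207e+01] [-0.16603216 -0.8893283  -2.95230544] [-0.0907771  -0.08903542  0.00348849]
bed coords of underside centre -5.819447841159219 -0.2418990847349963 -2.2359126907198963 want -4.5 0
```

```bash
python3 -m pendant '[[0,0,0.2,1.2,0],[0,0,0.1,1.1,0],[0,0,0,0,0]]'; python3 -m pendant '[[0,0,0.1,1.1,0],[0,0,0,0,0]]'
```

```text
time: 15.45
tool_pos: [613.1, -181.1, 163.4]
tcp_rot: [180.0, 0.0, 86.2]
ft_force: [1.5, 0.8, -1.9]
finger_gap: 60.0
time: 15.65
tool_pos: [613.1, -181.1, 162.2]
tcp_rot: [180.0, 0.0, 86.2]
ft_force: [-0.2, -0.6, -2.4]
finger_gap: 59.3
```

```bash
python3 -m pendant '[[0,0,0.4,0.9,0],[0,0,0.4,0.9,0],[0,0,0,0,0]]'; python3 -m pendant '[[0,0,0.3,0.8,0],[0,0,0,0,0]]'; python3 -c "
from h import *
for i in range(3):
  p,M,s=pose();print(p,s['ft_force'],s['wrist_torque']);optics.snapshot('wrist')"
```

```text
time: 15.95
tool_pos: [613.9, -181.2, 160.4]
tcp_rot: [180.0, 0.0, 86.2]
ft_force: [0.4, -0.2, 1.1]
finger_gap: 59.1
time: 16.15
tool_pos: [614.2, -181.2, 159.5]
tcp_rot: [180.0, 0.0, 86.2]
ft_force: [0.8, 0.1, 1.5]
finger_gap: 59.5
[ 614.1569237  -181.17462982  159.54825998] [0.7765994  0.11456845 1.5342386 ] [-2.97643055e-01 -3.21718074e-01  2.61795583e-05]
[ 614.11165865 -181.19591937  159.57522385] [ 0.94891494 -0.34340055  1.42113264] [-0.37759212 -0.2949197   0.06258109]
[ 614.07991157 -181.1713357   159.51674207] [ 0.0550593  -1.35800828  2.05468283] [-0.31497219 -0.35014043  0.02469776]
```

```bash
python3 -m pendant '[[0,0,-0.9,-0.7,0],[0,0,0,0,0],[0.85,0,0,0,0],[0.85,0,0,0,0],[0.85,0,0,0,0]]'; python3 - <<'E' | grep -v "^u \|^h ab\|^plat\|^plane\|^minw"
from drv import *
Z=np.load('lift.npz');C=Z['C']
tp,_,s=pose(); im,dd,pp=snap('wrist','w9.png')
c,uu,vv,n2,t2,dy=drive(dd,pp,tp,0,(150,400,60,335),120,60,24)
print(tp,s['tcp_rot'],s['ft_force'],s['wrist_torque'])
e=c-C; print('bed coords of underside centre',e@u,e@v,e@nn,'want -5 0')
E
```

```text
time: 16.8
tool_pos: [612.8, -180.9, 159.8]
tcp_rot: [-180.0, -0.0, 86.2]
ft_force: [-1.3, 0.0, 0.2]
finger_gap: 72.5
tilt 26.127786858504546 drive yaw -5.2 extent 119.11715201143102 72.08368326951219
[ 612.81223779 -180.85493416  159.77052984] [-1.79958540e+02 -1.72871233e-02  8.62021003e+01] [-1.29719682  0.04035381  0.20128301] [-0.00447358  0.0268648   0.03331958]
bed coords of underside centre -6.785138377516773 -0.009268624561008354 -6.998305363832559 want -5 0
```

View pics/w9.png

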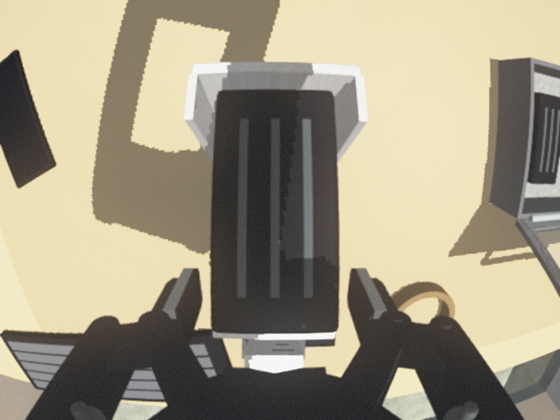

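```bash
cat > chk.py <<'E'
from h import *
Z=np.load('lift.npz');C,u,v,n=[Z[k] for k in 'Cuvn']
def low(f,pp,dd,en,cols=(230,250,275,300,320)):
    g=cv2.cvtColor(cv2.imread('pics/'+f),cv2.COLOR_BGR2GRAY).astype(float)
    for c in cols:
        col=g[60:140,c]; gr=np.diff(col); r0=60+int(np.argmin(gr))+.5
        e,dr=wray(pp,c,r0); P0=C+n*en; x=e+dr*(((P0-e)@n)/(dr@n)); print(c,r0,'bed x,y',np.round([(x-C)@u,(x-C)@v],1), 'stop top edge rows bright end')
E
python3 - <<'E'
from chk import *
im,dd,pp=snap('wrist','w9b.png'); low('w9b.png',pp,dd,-7+24)
A=wcloud(dd,pp,235,315,60,130); L=np.stack([(A-C)@u,(A-C)@v,(A-C)@n],-1)
for lo in np.arange(-76,-50,2):
    s=L[(L[:,0]>=lo)&(L[:,0]<lo+2)]
    if len(s): print(lo,len(s),np.percentile(s[:,2],[5,50,95]).round(1))
E
```

```text
230 89.5 bed x,y [-64.2 -23.1] stop top edge rows bright end
250 88.5 bed x,y [-64.5 -13. ] stop top edge rows bright end
275 61.5 bed x,y [-80.9  -0.5] stop top edge rows bright end
300 89.5 bed x,y [-64.1  12. ] stop top edge rows bright end
320 89.5 bed x,y [-64.4  22.1] stop top edge rows bright end
-74 11 [30.2 30.7 31.1]
-72 205 [30.7 31.5 32.4]
-70 294 [30.8 31.7 32.7]
-68 1112 [14.8 25.8 32.1]
-66 682 [15.1 22.3 31.2]
-64 243 [15.7 16.6 17.5]
-62 272 [15.8 16.8 17.8]
-60 283 [15.8 16.8 17.9]
-58 288 [15.8 16.8 17.8]
-56 293 [15.8 16.8 17.7]
-54 288 [15.9 16.7 17.8]
-52 295 [15.7 16.8 17.8]
```

Run:
```python
from chk import *
im,dd,pp=snap('wrist','w9b.png')
A=wcloud(dd,pp,235,315,60,130); L=np.stack([(A-C)@u,(A-C)@v,(A-C)@n],-1)
s=L[(L[:,2]>20)&(L[:,2]<29)]; print('stop face u',np.percentile(s[:,0],[5,50,95]))
s=L[(L[:,2]>14)&(L[:,2]<18)]; print('drive low end u',np.percentile(s[:,0],[0,.5,1,2]))
plan(612,-181,260,86,2)
```

```text
stop face u [-66.71394018 -66.09909907 -65.49465239]
drive low end u [-67.1237295  -66.67465334 -66.54270856 -66.35311395]
from [ 612.9 -180.9  159.9] [-1.7998e+02 -1.0000e-02  8.6200e+01] t 16.95 F [ 0.7 -0.1 -0.1] gap 72.4
len/row 50.034176283839905 turn/row 0.10035358749610168
[ -0.1 -0.5 -50.0 0.1 ]
[ -0.1 -0.5 -50.0 0.1 ]
```

```bash
python3 -m pendant '[[0,0,0,0,0],[0,0,0,0,0],[0,0,0,0,0],[0,0,-1,0.4,0],[0,0,-0.8,0.4,0],[0,0,0,0,0]]' 20;  python3 -m pendant '[[0.85,0,0,0,0],[0.85,0,0,0,0],[0.85,0,0,0,0]]';python3 - <<'E'
from chk import *
im,dd,pp=snap('wrist','w9c.png')
A=wcloud(dd,pp,235,315,60,130); L=np.stack([(A-C)@u,(A-C)@v,(A-C)@n],-1)
s=L[(L[:,2]>20)&(L[:,2]<29)]; print('stop face u',np.percentile(s[:,0],[5,50,95]))
low('w9c.png',pp,dd,-7+24)
m,nn,t,*_=tilt(dd,pp,215,330,100,290);print(t,(m-C)@n)
E
```

```text
time: 17.55
tool_pos: [612.9, -181.0, 160.4]
tcp_rot: [179.8, 0.0, 86.2]
ft_force: [6.1, 0.5, 0.5]
finger_gap: 59.4
time: 17.85
tool_pos: [610.8, -180.9, 158.9]
tcp_rot: [-179.9, -0.0, 86.2]
ft_force: [-0.0, -0.3, -0.4]
finger_gap: 72.4
stop face u [-66.68506035 -66.10635675 -65.50279768]
230 68.5 bed x,y [-79.2 -23.9] stop top edge rows bright end
250 92.5 bed x,y [-64.5 -13.1] stop top edge rows bright end
275 65.5 bed x,y [-80.6  -0.7] stop top edge rows bright end
300 93.5 bed x,y [-64.   11.8] stop top edge rows bright end
320 93.5 bed x,y [-64.4  21.9] stop top edge rows bright end
26.1879226759959 17.104648070626098
```

```bash
python3 -m pendant '[[0.85,0,0,-30,0],[1,0,0,-45,0],[1,25,-2,-25,-1.3],[1,42,-5,0,0],[1,42,-5,0,0],[1,42,-5,0,0],[1,42,-5,0,0],[1,42,-5,10,0],[1,42,-5,20,0],[1,39,-3,25,0]]'; python3 -m pendant '[[1,0,0,25,0],[1,0,0,15,0],[1,0,0,0,0]]'
python3 - <<'E'
from h import *
im,d,p=snap('wrist','w10.png')
# dark blob on case floor: slim drive outline
plan(592,137,150,87.5,1)
import json; json.dump({k:np.array(v).tolist() for k,v in p.items()},open('w10p.json','w'))
E
```

```text
time: 18.9
tool_pos: [590.9, 138.3, 205.1]
tcp_rot: [179.8, -0.0, 87.5]
ft_force: [0.4, -1.0, -0.0]
finger_gap: 85.5
time: 19.2
tool_pos: [588.8, 135.7, 161.2]
tcp_rot: [-179.7, 0.1, 87.5]
ft_force: [-0.2, -0.5, -0.2]
finger_gap: 85.3
from [589.9 135.5 163.3] [-1.7986e+02  4.0000e-02  8.7460e+01] t 19.25 F [-0.2  0.   0.1] gap 85.2
len/row 13.523303214663933 turn/row -0.04350576261947481
[ 1.6 2.0 13.3 -0.04 ]
```

View pics/w10.png

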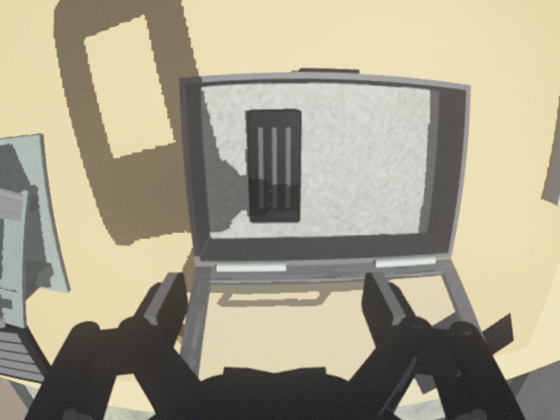

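Run:
```python
from h import *
import json; p={k:np.array(v) for k,v in json.load(open('w10p.json')).items()}
C=np.array([wpt(p,a,b,21) for a,b in((247,110),(301,110),(300,221),(249,222))]);print(C,C.mean(0))
e=C[3]-C[0]+C[2]-C[1];yw=np.degrees(np.arctan2(e[1],e[0]));print(yw)
t=C.mean(0)+30*np.array([np.cos(np.radians(yw)),np.sin(np.radians(yw)),0]); plan(t[0],t[1],5,90+yw,1)
```

```text
[[510.9 115.7  21. ]
 [512.9 162.1  21. ]
 [614.6 158.7  21. ]
 [613.5 111.1  21. ]] [562.975 136.9    21.   ]
-2.242448221921262
from [589.9 135.5 163.3] [-1.7986e+02  4.0000e-02  8.7460e+01] t 19.25 F [-0.2  0.   0.1] gap 85.2
len/row 158.30623994029514 turn/row -0.3010575406982241
[ 0.4 3.0 158.3 -0.3 ]
```

```bash
python3 -m pendant '[[1,0.4,3,40,-0.3],[1,0,0,45,0],[1,0,0,43,0],[1,0,0,30,0],[1,0,0,0,0],[0,0,0,0,0],[0,0,0,0,0],[0,0,0,0,0],[0,0,0,0,0],[0,0,0,0,0]]' 20
python3 -m pendant '[[0,0,0,-10,0],[0,0,0,-30,0],[0,0,0,-30,0],[0,0,0,-35,0],[0,0,0,0,0],[0,0,0,0,0]]'
python3 - <<'E'
from h import *
p,M,s=pose();print(p,s['tcp_rot'],s['ft_force'],s['wrist_torque'],s['finger_gap'])
im,d,pp=snap('wrist','w11.png'); print(tilt(d,pp,235,312,100,285))
E
```

```text
time: 20.25
tool_pos: [596.5, 136.6, 9.9]
tcp_rot: [179.7, -0.0, 87.8]
ft_force: [-0.5, -1.9, 6.8]
finger_gap: 47.3
time: 20.85
tool_pos: [594.9, 136.9, 113.6]
tcp_rot: [179.8, -0.0, 87.8]
ft_force: [-0.2, 0.8, -2.7]
finger_gap: 47.7
[594.85489388 136.88170772 113.64393208] [ 1.79784739e+02 -4.30331737e-02  8.78065981e+01] [-0.24916768  0.77159811 -2.65367906] [-0.02143661 -0.03148795  0.0177733 ] 47.71449404987391
(array([549.97925795, 138.40356132, 124.46915566]), array([-0.01226483,  0.00144589,  0.99992374]), np.float64(0.702741379704378), array([509.88337858, 118.49471757, 121.38430556]), array([595.41163369, 155.13838641, 126.80346873]), 14208)
```

```bash
python3 -m pendant '[[0,-4.5,-33,5,0],[0,-4.5,-33,5,0],[0,-4,-33,5,0],[0,-4,-33,5,0],[0,0,0,17,0],[0,0,0,12,0],[0,0,0,0,0]]'
```

```text
time: 21.6
tool_pos: [458.9, 124.3, 59.4]
tcp_rot: [-179.7, 0.1, 87.8]
ft_force: [-0.1, -0.9, -2.6]
finger_gap: 47.4
```

```bash
python3 -m pendant '[[0,0,0,3,0],[0,0,0,2,0],[0,0,0,2,0],[0,0,0,2,0],[0,0,0,2,0],[0,0,0,0,0]]'
python3 - <<'E'
from h import *
p,M,s=pose();print(p,s['tcp_rot'],s['ft_force'],s['wrist_torque'],s['finger_gap'])
im,d,pp=snap('wrist','w12.png'); print(tilt(d,pp,240,308,110,285))
E
```

```text
time: 22.2
tool_pos: [461.0, 124.7, 51.0]
tcp_rot: [-180.0, 0.0, 87.8]
ft_force: [-0.4, -0.2, -1.7]
finger_gap: 47.7
[460.96793469 124.66050638  51.03977975] [-1.79976986e+02  4.19419935e-03  8.77974335e+01] [-0.37910572 -0.2449708  -1.67655059] [ 0.03436687 -0.1177355   0.01337855] 47.72433997382808
(array([418.25928042, 126.33256647,  62.20069411]), array([-0.00656474,  0.00208443,  0.99997628]), np.float64(0.37613538707365973), array([380.23294526, 108.7351443 ,  59.61149431]), array([461.40390994, 141.28653338,  64.60156516]), 11859)
```

```bash
python3 -m pendant '[[0,0,0,-15,0],[0,0,6,0,0],[0,0,0,0,0],[0,0,0,4,0],[0,0,0,3,0],[0,0,0,0,0]]'; python3 -m pendant '[[0,0,0,2,0],[0,0,0,2,0],[0,0,0,2,0],[0,0,0,0,0]]';  python3 - <<'E'
from h import *
p,M,s=pose();print(p,s['tcp_rot'],s['ft_force'],s['wrist_torque'],s['finger_gap'])
im,d,pp=snap('wrist','w12.png'); t=tilt(d,pp,240,308,110,285);print(t)
A=wcloud(d,pp,240,308,110,330);I=A[abs((A-t[0])@t[1])<2.5];print('x ext rel tcp',np.percentile(I[:,0]-p[0],[.5,99.5]))
E
```

```text
time: 22.85
tool_pos: [466.6, 124.5, 58.6]
tcp_rot: [-179.9, 0.0, 87.8]
ft_force: [-1.1, 0.4, -0.7]
finger_gap: 47.5
time: 23.25
tool_pos: [466.9, 124.5, 53.9]
tcp_rot: [-180.0, 0.0, 87.8]
ft_force: [-7.7, -1.0, 11.7]
finger_gap: 47.6
[466.8743042  124.5210636   53.93271536] [-1.79959691e+02  5.83973622e-03  8.78120709e+01] [-7.74266101 -1.0441879  11.68723315] [-0.14141222  0.97230067  0.03987985] 47.62377714923819
(array([425.2508926 , 126.11516845,  58.9884892 ]), array([-0.21692356,  0.00751222,  0.97615969]), np.float64(12.528762031290421), array([386.44588881, 108.97367502,  48.77535984]), array([465.66271863, 142.46559233,  69.53191707]), 11843)
x ext rel tcp [-79.48857433  14.65369101]
```

```bash
python3 -m pendant '[[0,0,0,1.5,0],[0,0,0,1.5,0],[0,0,0,0,0]]';  python3 - <<'E'
from h import *
p,M,s=pose();print(p,s['ft_force'],s['wrist_torque'],s['finger_gap'])
im,d,pp=snap('wrist','w12.png'); t=tilt(d,pp,240,308,110,285);print(t)
E
```

```text
time: 23.6
tool_pos: [467.1, 124.5, 51.4]
tcp_rot: [-180.0, 0.0, 87.8]
ft_force: [-10.0, -0.8, 16.1]
finger_gap: 47.5
[467.12621553 124.512835    51.37493166] [-9.97939951 -0.82906589 16.14430273] [-0.19093679  1.2126973   0.03161782] 47.53940211410859
(array([425.78290968, 126.10664515,  54.55096346]), array([-0.29543186,  0.00877837,  0.95532348]), np.float64(17.18411800264567), array([386.84833139, 109.0800734 ,  40.82074534]), array([465.31126643, 143.00428917,  67.77194557]), 11855)
```

```bash
python3 -m pendant '[[0,0,0,1.5,0],[0,0,0,1.5,0],[0,0,0,1,0],[0,0,0,0,0]]';  python3 - <<'E'
from h import *
p,M,s=pose();print(p,s['ft_force'],s['wrist_torque'],s['finger_gap'])
im,d,pp=snap('wrist','w12.png'); t=tilt(d,pp,240,308,115,285);print(t)
E
```

```text
time: 24.05
tool_pos: [467.5, 124.5, 47.9]
tcp_rot: [180.0, 0.0, 87.8]
ft_force: [-10.4, -2.5, 20.7]
finger_gap: 47.4
[467.51866833 124.49593296  47.93826899] [-10.43911985  -2.50972187  20.65134831] [-3.15793396e-01  1.33245786e+00 -7.10537474e-04] 47.43623760258895
(array([427.63291424, 126.02785529,  49.04640991]), array([-0.39677556,  0.01195894,  0.91783775]), np.float64(23.37852875320735), array([389.85809381, 109.29398986,  31.19019403]), array([464.66167975, 143.47206475,  66.13254051]), 11520)
```

```bash
python3 -m pendant '[[0,0,0,1,0],[0,0,0,0.7,0],[0,0,0,0,0],[0,0,-3,-15,0],[0,0,0,-30,0],[0,0,0,-30,0],[0,0,0,-10,0],[0,0,0,0,0],[0,0,0,0,0]]';  python3 - <<'E'
from h import *
p,M,s=pose();print(p,s['tcp_rot'],s['ft_force'],s['wrist_torque'],s['finger_gap'])
im,d,pp=snap('wrist','w13.png'); t=tilt(d,pp,240,308,115,285);print(t)
E
```

```text
time: 25.0
tool_pos: [463.3, 124.4, 128.0]
tcp_rot: [-179.9, 0.0, 87.8]
ft_force: [-0.4, -0.2, -3.0]
finger_gap: 47.4
[463.33537319 124.42984041 127.9950242 ] [-1.79901709e+02  1.95701461e-02  8.77950717e+01] [-0.35268046 -0.19571783 -2.99949393] [-0.05635941 -0.04103344 -0.00260082] 47.435483796877186
(array([423.58347607, 125.96475114, 128.34437742]), array([-0.429852  ,  0.01494974,  0.90277559]), np.float64(25.461216924421528), array([385.69325326, 109.32660741, 108.9718644 ]), array([459.98414882, 143.72747051, 146.62963511]), 11516)
```

```bash
cat > slim.py <<'E'
from h import *
Z=np.load('lift.npz');C,u,v,n=[Z[k] for k in 'Cuvn']
def slim(d,pp,vmin=100,pr=True,box=(200,352,60,330),seed=(245,303,125,280)):
    m2,n2,t2,*_=tilt(d,pp,*seed,3)
    A=wcloud(d,pp,*box); I=A[abs((A-m2)@n2)<2.2]; I=I[np.linalg.norm(I-m2,axis=1)<75]
    b=[]
    for y in np.arange(-10,4,.25):
        a=np.radians(y);vv=np.array([-np.sin(a),np.cos(a),0]);vv-=n2*(n2@vv);vv/=np.linalg.norm(vv);q=np.percentile((I-m2)@vv,[1,99]);b.append((q[1]-q[0],y))
    w=min(b);dy=np.mean([y for q,y in b if q<w[0]+.3]);a=np.radians(dy);vv=np.array([-np.sin(a),np.cos(a),0]);vv-=n2*(n2@vv);vv/=np.linalg.norm(vv);uu=np.cross(vv,n2)
    qu=np.percentile((I-m2)@uu,[.5,99.5]);qv=np.percentile((I-m2)@vv,[1,99])
    c=m2+uu*(qu[0]-1.7+52.5)+vv*qv.mean()-n2*16
    if pr: print('tilt',round(t2,2),'yaw',dy,'ext',qu[1]-qu[0],qv[1]-qv[0])
    return c,dy
E
python3 - <<'E'
from slim import *
tp,_,s=pose();im,d,pp=snap('wrist','w13.png');c,dy=slim(d,pp);yt=s['tcp_rot'][2]
print('c-tcp',c-tp); rel=c-tp; ny=yt+(-4-dy)
tgt=C+u*(-9)+n*(17+45)
tcp=tgt-R.from_euler('z',ny-yt,degrees=True).apply(rel); plan(*tcp,ny,9); print(tcp)
E
```

```text
tilt 25.32 yaw -2.125 ext 102.12139066260741 46.86765946880792
c-tcp [-29.15155434   1.43402969 -12.27703151]
from [462.8 124.4 127.4] [-1.7981e+02  4.0000e-02  8.7800e+01] t 25.1 F [ 0.5 -0.2 -1.4] gap 47.3
len/row 37.38042448834997 turn/row 0.2081932273172179
[ -33.1 14.5 -9.6 0.21 ]
[ -33.0 14.7 -9.6 0.21 ]
[ -33.0 14.8 -9.6 0.21 ]
[ -32.9 14.9 -9.6 0.21 ]
[ -32.9 15.0 -9.6 0.21 ]
[ -32.8 15.1 -9.6 0.21 ]
[ -32.8 15.3 -9.6 0.21 ]
[ -32.7 15.4 -9.6 0.21 ]
[ -32.6 15.5 -9.6 0.21 ]
[ 582.10248214 -178.1904074   213.45608216]
```

Raise early, then come in from above.

```bash
python3 -m pendant '[[0,-20,8,-35,0.9],[0,-34,14,-30,0.9],[0,-35,16,-25,0],[0,-35,16,-15,0],[0,-35,16,0,0],[0,-35,16,0,0],[0,-35,16,0,0],[0,-35,16,5,0],[0,-33,17,14,0],[0,0,0,0,0]]'
python3 - <<'E'
from slim import *
tp,_,s=pose();im,d,pp=snap('wrist','w14.png');c,dy=slim(d,pp);e=c-C
print(tp,s['tcp_rot'],s['ft_force'],'bed',e@u,e@v,e@n,'want -9 0; n contact 17')
E
```

```text
time: 26.1
tool_pos: [578.0, -184.3, 210.2]
tcp_rot: [-179.6, -0.0, 85.8]
ft_force: [-0.3, 1.3, -3.5]
finger_gap: 46.9
tilt 25.11 yaw -4.0 ext 102.00748724660366 46.77786621818943
[ 578.02679679 -184.3158046   210.24479017] [-1.79633980e+02 -3.77343241e-02  8.57866203e+01] [-0.34441216  1.27103635 -3.45782476] bed -13.590692634366835 -6.275132006458476 60.8187874263613 want -9 0; n contact 17
```

```bash
python3 -m pendant '[[0,3,4,-2,0],[0,1.5,0,0,0],[0,0,5,10,0],[0,0,6,12.5,0],[0,0,0,0,0],[0,0,0,0,0]]'
python3 - <<'E'
from slim import *
tp,_,s=pose();im,d,pp=snap('wrist','w15.png');c,dy=slim(d,pp);e=c-C
print(tp,s['tcp_rot'],s['ft_force'],'bed',e@u,e@v,e@n,'want -9 0; n contact 17')
E
```

```text
time: 26.75
tool_pos: [594.1, -176.7, 193.9]
tcp_rot: [-179.9, -0.0, 86.0]
ft_force: [-1.6, -0.7, -2.7]
finger_gap: 47.1
tilt 25.35 yaw -3.75 ext 101.99383347654008 46.832123193867794
[ 594.05744959 -176.71791643  193.90583681] [-1.79885049e+02 -3.05743519e-02  8.60353935e+01] [-1.55182635 -0.69805573 -2.7485311 ] bed -6.858271857268864 2.3010328093840546 39.194807484797636 want -9 0; n contact 17
```

```bash
python3 -m pendant '[[0,-2,-2,1,0],[0,0,-2,1,0],[0,0,3.5,7,0],[0,0,2.5,5,0],[0,0,1.5,3.3,0],[0,0,0,0,0],[0,0,0,0,0]]'
python3 - <<'E'
from slim import *
tp,_,s=pose();im,d,pp=snap('wrist','w16.png');c,dy=slim(d,pp,seed=(248,300,135,275));e=c-C
print(tp,s['tcp_rot'],s['ft_force'],'bed',e@u,e@v,e@n)
ref=np.array([594.057,-176.718,193.906]);D=tp-ref;print('by tcp',-6.86+D@u,2.3+D@v,39.19+D@n)
E
```

```text
time: 27.5
tool_pos: [597.8, -179.5, 177.5]
tcp_rot: [-180.0, -0.0, 86.0]
ft_force: [0.5, 0.9, -2.0]
finger_gap: 47.4
tilt 25.36 yaw -3.875 ext 102.001911946163 46.91370575144768
[ 597.83525935 -179.45008073  177.54089083] [-1.79973175e+02 -7.86370522e-03  8.60036844e+01] [ 0.52132875  0.89224557 -2.04990228] bed -10.518268473035299 -0.16357904794863276 22.629684456246675
by tcp -10.475094394339918 -0.1618674678319847 22.74534712537242
```

```bash
python3 -m pendant '[[0,0,0.3,2.3,0],[0,0,0.35,2.4,0],[0,0,0,0,0]]'; python3 -m pendant '[[0,0,0.44,0.9,0],[0,0,0.44,0.9,0],[0,0,0,0,0]]';  python3 -m pendant '[[0,0,0.2,1.0,0],[0,0,0,0,0]]'
python3 - <<'E'
from slim import *
for i in range(3):
  tp,_,s=pose();ref=np.array([594.057,-176.718,193.906]);D=tp-ref;print(s['ft_force'],s['wrist_torque'],'by tcp',-6.86+D@u,2.3+D@v,39.19+D@n);optics.snapshot('wrist')
E
```

```text
time: 27.85
tool_pos: [598.7, -179.6, 173.1]
tcp_rot: [180.0, 0.0, 86.0]
ft_force: [-0.0, -0.2, -1.0]
finger_gap: 47.4
time: 28.15
tool_pos: [599.5, -179.7, 171.4]
tcp_rot: [180.0, 0.0, 86.0]
ft_force: [-0.4, -0.4, 0.6]
finger_gap: 47.3
time: 28.35
tool_pos: [599.9, -179.7, 170.5]
tcp_rot: [180.0, 0.0, 86.0]
ft_force: [-0.6, -0.6, 1.5]
finger_gap: 47.6
[-0.608938   -0.62778691  1.521476  ] [-0.09634877 -0.17908566  0.01594978] by tcp -11.721321443205913 -0.27682136809921243 15.522407662164433
[-0.76633545 -0.46012128  1.33619014] [-0.09233579 -0.15173093 -0.00954796] by tcp -11.737138544190511 -0.2680048787151641 15.548448625967296
[-0.13405771  0.08895434  1.43300515] [-0.10108747 -0.11797279 -0.02159323] by tcp -11.777567039513059 -0.26644389732763907 15.553979316396028
```

```bash
cat > gap.py <<'E'
from slim import *
im,d,pp=snap('wrist','w17.png');m2,n2,t2,*_=tilt(d,pp,248,300,135,275,3)
A=wcloud(d,pp,190,360,80,330);L=np.stack([(A-C)@u,(A-C)@v,(A-C)@n],-1)
s=L[(abs(L[:,1])<20)&(abs(L[:,0]+15)<40)];print('slim top n',np.median(s[:,2]),'tilt',t2)
print('slim top by u',[(lo,round(np.median(s[(s[:,0]>lo)&(s[:,0]<lo+10),2]),1)) for lo in range(-50,20,10) if ((s[:,0]>lo)&(s[:,0]<lo+10)).sum()>5])
for sg in(1,-1):
    q=L[(sg*L[:,1]>25.5)&(sg*L[:,1]<29)&(L[:,0]>-45)&(L[:,0]<0)]; print('strip',sg,len(q),np.percentile(q[:,2],[10,25,50,75]).round(1))
q=L[(abs(L[:,1])<20)&(L[:,0]>44)&(L[:,0]<54)];print('large top far end',len(q),np.median(q[:,2]) if len(q) else None)
for lo in (-72,-70,-68,-66,-64,-62): 
    q=L[(abs(L[:,1])<18)&(L[:,0]>lo)&(L[:,0]<lo+2)];print(lo,len(q),np.percentile(q[:,2],[5,50,95]).round(1) if len(q) else '')
E
python3 gap.py
```

```text
slim top n 31.44341908677071 tilt 25.43901249876324
slim top by u [(-50, np.float64(31.7)), (-40, np.float64(31.7)), (-30, np.float64(31.5)), (-20, np.float64(31.5)), (-10, np.float64(31.3)), (0, np.float64(31.3)), (10, np.float64(31.2))]
strip 1 381 [10.6 11.  11.6 12.1]
strip -1 303 [11.3 11.8 12.2 12.6]
large top far end 732 12.383931222180738
-72 172 [30.5 31.5 32.5]
-70 246 [30.6 31.7 32.6]
-68 495 [25.5 30.8 32.4]
-66 158 [25.8 28.1 31.7]
-64 132 [30.  30.9 31.6]
-62 251 [30.7 31.6 32.4]
```

```bash
python3 -m pendant '[[0,0,0,-25,0],[0,0,0,-40,0],[0,30,-15,-20,0],[0,40,-27,0,0],[0,40,-27,0,0],[0,40,-27,5,0],[0,40,-27,20,0],[0,40,-27,30,0],[0,36,-27,25,0],[0,0,-15,35,0]]'; python3 -m pendant '[[0,0,0,40,0],[0,0,0,30,0],[0,0,0,5,0],[0,0,0,0,0]]'; python3 -c "
from h import *
p,M,s=pose();print(p,s['ft_force'])
im,d,pp=snap('wrist','w18.png'); print(tilt(d,pp,248,300,135,275))"
```

```text
time: 29.55
tool_pos: [430.1, 94.8, 145.4]
tcp_rot: [179.9, -0.1, 86.2]
ft_force: [1.3, -0.1, -1.4]
finger_gap: 47.6
time: 29.95
tool_pos: [430.2, 91.1, 69.7]
tcp_rot: [-179.8, 0.0, 86.0]
ft_force: [0.5, -0.5, -2.1]
finger_gap: 47.0
[430.17500293  91.11305065  69.73655586] [ 0.49564425 -0.52068514 -2.08794204]
(array([392.73680982,  93.77243008,  71.20170826]), array([-0.42618473,  0.03060578,  0.90411828]), np.float64(25.23832788941569), array([361.76453323,  80.22839049,  54.72653689]), array([422.62583684, 107.94567592,  86.55565974]), 7240)
```

```bash
python3 -m pendant '[[0,0,0,15,0],[0,0,0,15,0],[0,0,0,6,0],[0,0,0,6,0],[0,0,0,6,0],[0,0,0,6,0],[0,0,0,5,0],[0,0,0,0,0]]'; python3 -c "
from h import *
p,M,s=pose();print(p,s['ft_force'])
im,d,pp=snap('wrist','w18.png'); print(tilt(d,pp,248,300,115,275))"
```

```text
time: 30.8
tool_pos: [432.5, 91.3, 12.4]
tcp_rot: [179.9, -0.0, 86.0]
ft_force: [3.4, 0.5, 3.1]
finger_gap: 47.5
[432.53564039  91.30741973  12.35885737] [3.44349661 0.4914258  3.07336187]
(array([387.88390172,  94.48592291,  23.91360173]), array([-0.17991197,  0.01728793,  0.98353079]), np.float64(10.366198572782983), array([354.04776666,  80.77059395,  16.0677179 ]), array([423.75543711, 107.46608748,  32.02073217]), 8295)
```

```bash
python3 -m pendant '[[0,0,0,4,0],[0,0,0,4,0],[0,0,0,3,0],[0,0,0,0,0]]'; python3 -c "
from h import *
p,M,s=pose();print(p,s['ft_force'])
im,d,pp=snap('wrist','w18.png'); print(tilt(d,pp,248,300,115,275))"
```

```text
time: 31.25
tool_pos: [430.4, 91.2, -0.4]
tcp_rot: [-179.9, 0.0, 86.0]
ft_force: [3.3, 0.1, 2.1]
finger_gap: 47.5
[ 4.30428698e+02  9.11701890e+01 -3.50164635e-01] [3.29451946 0.05909966 2.13577914]
(array([384.30269385,  94.50206542,  17.8511582 ]), array([-0.04102126,  0.00808769,  0.99912554]), np.float64(2.3510816147173856), array([351.53166181,  81.00721634,  14.6809735 ]), array([420.57107465, 106.53536728,  21.0322506 ]), 8297)
```

```bash
python3 -m pendant '[[0,0,0,2,0],[0,0,0,0,0],[0.85,0,0,0,0],[0.85,0,0,0,0],[0.85,0,0,0,0]]'
python3 - <<'E'
from slim import *
p,M,s=pose();print(p,s['ft_force'])
im,d,pp=snap('wrist','w18.png'); print(tilt(d,pp,248,300,115,275)); c,dy=slim(d,pp,seed=(248,300,115,275),box=(200,352,60,332));print(c)
a=np.radians(dy);t=c+10*np.array([np.cos(a),np.sin(a),0]);print(t);plan(t[0],t[1],0.5,90+dy,1)
E
```

```text
time: 31.8
tool_pos: [430.7, 91.2, -1.9]
tcp_rot: [-179.9, 0.0, 86.0]
ft_force: [-0.5, -1.0, -1.1]
finger_gap: 72.3
[430.6978414   91.19751102  -1.88150075] [-0.45467763 -0.96683634 -1.13378563]
(array([384.71365773,  94.50156879,  16.23347701]), array([-0.00250302,  0.00417697,  0.99998814]), np.float64(0.14341397514182558), array([351.75959501,  80.68458079,  13.70885108]), array([421.27382145, 106.40238347,  18.62913851]), 8295)
tilt 0.14 yaw -4.0 ext 101.66392143947056 45.78354332152122
[3.92689204e+02 9.42520355e+01 2.54292819e-01]
[4.02664845e+02 9.35544708e+01 2.54292819e-01]
from [430.8  91.2  -1.8] [-1.7996e+02  1.0000e-02  8.6000e+01] t 31.85 F [-0.2 -0.8 -0.3] gap 72.6
len/row 28.36459770376944 turn/row 0.004585222577247805
[ 0.4 -28.3 -2.3 0.0 ]
```

```bash
python3 -m pendant '[[0.85,0,0,-2.4,0],[0.85,0.4,-14,0,0],[0.85,0,-14.3,0,0],[0.85,0,0,0,0],[0,0,0,0,0],[0,0,0,0,0],[0,0,0,0,0],[0,0,0,0,0]]' 20
python3 -m pendant '[[0,0,0,-10,0],[0,0,0,-25,0],[0,0,0,-30,0],[0,0,0,-15,0],[0,0,0,0,0],[0,0,0,0,0]]'
python3 - <<'E'
from slim import *
p,M,s=pose();print(p,s['ft_force'],s['wrist_torque'])
im,d,pp=snap('wrist','w19.png'); t=tilt(d,pp,248,300,90,275);print(t); A=wcloud(d,pp,200,352,20,335);I=A[abs((A-t[0])@t[1])<2.5];print('x ext',np.percentile(I[:,0]-p[0],[.5,99.5]),'under rel tcp',t[0][2]-16-p[2])
E
```

```text
time: 32.65
tool_pos: [404.1, 93.6, 1.4]
tcp_rot: [179.9, -0.0, 86.0]
ft_force: [0.9, -0.4, 4.7]
finger_gap: 47.4
time: 33.25
tool_pos: [402.9, 93.6, 80.6]
tcp_rot: [180.0, -0.0, 86.0]
ft_force: [0.4, 0.5, -1.3]
finger_gap: 47.0
[402.90598367  93.55941413  80.61618336] [ 0.37486902  0.45559604 -1.26056244] [-0.00138591  0.066824    0.0299277 ]
(array([357.06099707,  96.78756033,  74.66809826]), array([-0.07359016, -0.99726596,  0.00671561]), np.float64(84.78580459510789), array([311.54567716,  90.26292287,  -1.01333754]), array([395.10109489, 103.43470356,  97.47935313]), 3063)
x ext [-138.99210532   26.66784834] under rel tcp -21.94808510185584
```

Run:
```python
from slim import *
for i in range(2):
    p,M,s=pose();print(p,s['ft_force'])
    im,d,pp=snap('wrist','w19.png')
t=tilt(d,pp,250,298,190,290);print(t); A=wcloud(d,pp,230,320,20,335);I=A[abs((A-t[0])@t[1])<2.5];print('x ext',np.percentile(I[:,0]-p[0],[.5,99.5]),'under rel tcp',t[0][2]-16-p[2])
```

```text
[402.21775833  93.46722634  79.8351356 ] [-0.44292452 -0.11307117 -2.00960407]
[401.91206256  93.46621118  79.47586775] [ 0.50766262 -0.12483032 -3.12831503]
(array([376.75240367,  95.30301886,  94.37808252]), array([0.00261911, 0.00372835, 0.99998962]), np.float64(-0.15006511887682578), array([353.33453606,  82.6897134 ,  92.22998362]), array([402.75194787, 106.49391542,  96.76387679]), 4783)
x ext [-62.75469855  27.75475504] under rel tcp -1.0977852366389556
```

```bash
python3 -m pendant '[[0,0,0,30,0],[0,0,0,25,0],[0,0,0,15,0],[0,0,0,5,0],[0,0,0,3,0],[0,0,0,0,0],[0.8,0,0,0,0],[0.8,0,0,0,0],[0.8,0,0,-4,0],[0.8,0,0,0,0]]' 20
python3 -m pendant '[[0,0,0,0,0],[0,0,0,0,0],[0,0,0,0,0],[0,0,0,-10,0],[0,0,0,-25,0],[0,0,0,-30,0],[0,0,0,-10,0],[0,0,0,0,0],[0,0,0,0,0]]'
python3 - <<'E'
from slim import *
p,M,s=pose();print(p,s['ft_force'])
im,d,pp=snap('wrist','w19.png')
t=tilt(d,pp,250,298,190,290);print(t); A=wcloud(d,pp,230,320,20,335);I=A[abs((A-t[0])@t[1])<2.5];print('x ext',np.percentile(I[:,0]-p[0],[.5,99.5]),'under rel tcp',t[0][2]-16-p[2])
E
```

```text
time: 34.4
tool_pos: [404.0, 93.7, 8.0]
tcp_rot: [179.9, -0.0, 86.0]
ft_force: [1.0, -0.3, 1.0]
finger_gap: 68.3
time: 35.3
tool_pos: [402.5, 93.5, 81.0]
tcp_rot: [-180.0, 0.0, 86.0]
ft_force: [1.1, -0.2, -1.8]
finger_gap: 47.2
[402.54877834  93.53546787  80.97154308] [ 1.06961143 -0.15235087 -1.78486795]
(array([380.10610121,  95.15714773,  89.82253223]), array([-0.00207364,  0.00431555,  0.99998854]), np.float64(0.11881204107883564), array([355.52098929,  81.97895457,  87.49661347]), array([406.9758777 , 106.89264436,  92.27231932]), 4783)
x ext [-62.65890594  32.71833775] under rel tcp -7.149010850746478
```

```bash
python3 -m pendant '[[0,9,19,0,0],[0,10,19,0,0],[0,0,0,10,0],[0,0,0,7,0],[0,0,0,0,0]]'; python3 -m pendant '[[0,0,0,3,0],[0,0,0,3,0],[0,0,0,3,0],[0,0,0,3,0],[0,0,0,3,0],[0,0,0,0,0]]'
python3 - <<'E'
from slim import *
p,M,s=pose();print(p,s['ft_force'])
im,d,pp=snap('wrist','w20.png')
t=tilt(d,pp,250,298,190,290);print(t)
E
```

```text
time: 35.85
tool_pos: [440.0, 109.5, 62.4]
tcp_rot: [-179.8, 0.1, 86.0]
ft_force: [0.4, 0.8, -2.2]
finger_gap: 47.3
time: 36.45
tool_pos: [441.6, 109.8, 49.5]
tcp_rot: [-179.9, 0.0, 86.0]
ft_force: [-5.0, -0.3, 1.8]
finger_gap: 47.1
[441.59268271 109.83195708  49.46033526] [-5.04674074 -0.28431101  1.78454981]
(array([421.48106405, 111.25566547,  52.0952466 ]), array([-0.31595823,  0.01618766,  0.948635  ]), np.float64(18.421171516408112), array([398.29201697,  98.35211983,  43.2731752 ]), array([445.39642173, 123.85231889,  61.50646985]), 4779)
```

```bash
python3 -m pendant '[[0,0,0,2,0],[0,0,0,2,0],[0,0,0,0.8,0],[0,0,0,0,0]]'
python3 - <<'E'
from slim import *
p,M,s=pose();print(p,s['ft_force'])
im,d,pp=snap('wrist','w20.png')
t=tilt(d,pp,250,298,190,290);print(t)
E
```

```text
time: 36.9
tool_pos: [442.2, 109.9, 45.1]
tcp_rot: [-180.0, 0.0, 86.0]
ft_force: [-3.8, -0.8, 2.6]
finger_gap: 46.9
[442.15609656 109.85317982  45.05497153] [-3.84546703 -0.78755639  2.56957139]
(array([422.94826411, 111.20896447,  45.4217281 ]), array([-0.42438797,  0.02236905,  0.90520411]), np.float64(25.11865095753131), array([400.33402986,  98.48079432,  33.86791055]), array([446.01416615, 124.07949466,  57.21833918]), 4788)
```

```bash
python3 -m pendant '[[0,0,0,0.7,0],[0,0,0,0,0],[0,0,-4,-15,0],[0,0,0,-35,0],[0,0,0,-40,0],[0,0,0,-30,0],[0,0,0,0,0],[0,0,0,0,0]]'
python3 - <<'E'
from slim import *
tp,M,s=pose();print(tp,s['ft_force'])
im,d,pp=snap('wrist','w20.png')
print(tilt(d,pp,250,298,190,290)[2])
c,dy=slim(d,pp,seed=(250,298,190,290),box=(215,335,60,335));yt=s['tcp_rot'][2];rel=c-tp;print('rel',rel,'under n',rel@n)
ny=yt+(-4-dy);tgt=C+u*(-9)+n*(17+45);tcp=tgt-R.from_euler('z',ny-yt,degrees=True).apply(rel); plan(*tcp,ny,8); print(tcp)
E
```

```text
time: 37.75
tool_pos: [439.2, 110.3, 164.9]
tcp_rot: [179.8, -0.0, 86.0]
ft_force: [-0.4, -0.1, -2.3]
finger_gap: 47.2
[439.21747796 110.25803729 164.87341656] [-0.42846858 -0.10698516 -2.29975393]
25.09731309795467
tilt 25.1 yaw -4.125 ext 89.09648229743206 46.283425365084405
rel [ -4.9315311    0.88899021 -10.55865784] under n -7.30629936337006
from [438.2 110.1 163.5] [-179.99    0.     86.  ] t 37.8 F [-0.6  0.2 -1.8] gap 47.4
len/row 39.31660598500354 turn/row -0.01604662063337514
[ -34.7 17.4 -6.0 -0.02 ]
[ -34.7 17.4 -6.0 -0.02 ]
[ -34.7 17.4 -6.0 -0.02 ]
[ -34.7 17.4 -6.0 -0.02 ]
[ -34.7 17.4 -6.0 -0.02 ]
[ -34.7 17.4 -6.0 -0.02 ]
[ -34.7 17.4 -6.0 -0.02 ]
[ -34.8 17.4 -6.0 -0.02 ]
[ 557.94691488 -176.68156256  211.73770849]
```

```bash
python3 -m pendant '[[0,-25,10,-35,0],[0,-36,18,-30,0],[0,-36,18,0,0],[0,-36,18,0,0],[0,-36,18,0,0],[0,-36,19,0,0],[0,-36,19,2,0],[0,-36,19,15,0],[0,0,0,0,0],[0,0,0,0,0]]'
python3 - <<'E'
from slim import *
tp,_,s=pose();im,d,pp=snap('wrist','w21.png');c,dy=slim(d,pp,seed=(250,298,190,290),box=(215,335,60,335));e=c-C
print(tp,s['tcp_rot'],s['ft_force'],'bed',e@u,e@v,e@n,'want -9 0; n contact 17')
E
```

```text
time: 38.8
tool_pos: [556.2, -175.9, 208.6]
tcp_rot: [-179.7, -0.1, 85.9]
ft_force: [0.2, 0.7, -0.6]
finger_gap: 47.4
tilt 24.67 yaw -4.25 ext 89.08245427910346 46.24240688616811
[ 556.1535892  -175.90214185  208.62084945] [-1.79684695e+02 -1.21512491e-01  8.58940166e+01] [ 0.23495231  0.67019071 -0.5645778 ] bed -12.114080730110306 0.7149242622386263 60.05288160806744 want -9 0; n contact 17
```

```bash
python3 -m pendant '[[0,-0.5,2.7,-1.3,0],[0,0,5,10,0],[0,0,5,10,0],[0,0,4.5,9.7,0],[0,0,0,0,0],[0,0,0,0,0]]'
python3 - <<'E'
from slim import *
tp,_,s=pose();im,d,pp=snap('wrist','w21.png');c,dy=slim(d,pp,seed=(250,298,190,290),box=(215,335,60,335));e=c-C
print(tp,s['tcp_rot'],s['ft_force'],'bed',e@u,e@v,e@n,'want -9 0; n contact 17')
E
```

```text
time: 39.45
tool_pos: [574.4, -177.0, 183.0]
tcp_rot: [-179.9, -0.0, 86.0]
ft_force: [-0.1, -0.0, -2.5]
finger_gap: 47.2
tilt 24.83 yaw -4.0 ext 89.09422816922965 46.25054169522674
[ 574.38184384 -177.03098028  183.01410033] [-1.79913426e+02 -2.66910109e-02  8.60214316e+01] [-0.07611384 -0.04110796 -2.5092735 ] bed -6.915550621246153 0.8259341148784598 28.995425247752834 want -9 0; n contact 17
```

```bash
python3 -m pendant '[[0,-0.8,-2.3,1.1,0],[0,0,-2.2,1.1,0],[0,0,1.7,3.6,0],[0,0,1.3,2.7,0],[0,0,0.9,1.8,0],[0,0,0,0,0],[0,0,0,0,0]]'
cat > st.py <<'E'
from slim import *
for i in range(3):
  tp,_,s=pose();D=tp-np.array([574.382,-177.031,183.014]);print(s['ft_force'].round(1),s['wrist_torque'].round(2),'bed',np.round([-6.92+D@u,.83+D@v,29+D@n],2));optics.snapshot('wrist')
E
python3 st.py
```

```text
time: 40.2
tool_pos: [574.0, -178.1, 173.4]
tcp_rot: [-180.0, -0.0, 86.0]
ft_force: [-0.2, -0.1, -2.4]
finger_gap: 47.1
[-0.2 -0.1 -2.4] [ 0.04 -0.03 -0.04] bed [-11.36  -0.29  20.49]
[-0.4 -0.4 -2.2] [-0.    0.02 -0.02] bed [-11.22  -0.31  20.62]
[ 0.7  0.7 -1. ] [-0.04  0.02  0.04] bed [-11.17  -0.34  20.67]
```

Now 3.5 mm to contact, then about 4 mm of sinking.

```bash
python3 -m pendant '[[0,0,0.6,1.5,0],[0,0,0.6,1.5,0],[0,0,0,0,0]]'; python3 st.py; python3 -m pendant '[[0,0,0.4,1.2,0],[0,0,0.4,1.2,0],[0,0,0,0,0]]';python3 st.py
```

```text
time: 40.65
tool_pos: [575.4, -178.3, 170.5]
tcp_rot: [180.0, 0.0, 86.0]
ft_force: [0.3, -0.3, -0.7]
finger_gap: 47.2
[ 0.3 -0.3 -0.7] [-0.05 -0.08 -0.01] bed [-11.47  -0.35  17.26]
[-0.4 -0.1 -1.3] [-0.02 -0.02 -0.02] bed [-11.48  -0.32  17.34]
[-0.3 -0.5 -0.6] [-0.02 -0.04 -0.03] bed [-11.5   -0.31  17.37]
time: 41.1
tool_pos: [576.3, -178.4, 168.2]
tcp_rot: [180.0, 0.0, 86.0]
ft_force: [0.2, 0.8, 0.6]
finger_gap: 47.4
[0.2 0.8 0.6] [-0.   -0.1  -0.01] bed [-11.63  -0.36  14.86]
[-0.3 -0.5  0.6] [-0.06 -0.13  0.01] bed [-11.64  -0.33  14.92]
[ 0.6 -0.1  0.1] [-0.08 -0.11 -0.03] bed [-11.62  -0.34  14.97]
```

```bash
sed -i 's/248,300,135,275,3/250,298,190,290,3/' gap.py; python3 gap.py
```

```text
slim top n 30.838661281709953 tilt 25.5732445199635
slim top by u [(-50, np.float64(31.0)), (-40, np.float64(31.0)), (-30, np.float64(30.9)), (-20, np.float64(30.9)), (-10, np.float64(30.8)), (0, np.float64(30.6)), (10, np.float64(30.6))]
strip 1 548 [12.3 12.8 13.6 36. ]
strip -1 451 [12.9 13.4 14.1 38.7]
large top far end 0 None
-72 220 [30.5 31.6 32.4]
-70 268 [30.7 31.6 32.6]
-68 568 [20.4 29.8 32.3]
-66 149 [23.4 29.2 32.1]
-64 138 [27.9 29.6 30.8]
-62 249 [29.7 30.7 32. ]
```

```bash
python3 -m pendant '[[0,0,-0.4,0.6,0],[0,0,-0.4,0.6,0],[0,0,-0.4,0.4,0],[0,0,0,0,0]]';python3 st.py; python3 gap.py | head -4
```

```text
time: 41.7
tool_pos: [574.9, -178.2, 166.6]
tcp_rot: [180.0, 0.0, 86.0]
ft_force: [0.8, -0.9, 1.5]
finger_gap: 47.1
[ 0.8 -0.9  1.5] [-0.14 -0.17 -0.01] bed [-13.6   -0.35  14.04]
[-0.2  0.3  1.1] [-0.09 -0.18  0.02] bed [-13.58  -0.36  14.03]
[ 0.8 -0.3  0.8] [-0.2  -0.25 -0.02] bed [-13.58  -0.35  14.03]
slim top n 29.78566703879303 tilt 25.72896891471404
slim top by u [(-50, np.float64(29.9)), (-40, np.float64(29.9)), (-30, np.float64(29.9)), (-20, np.float64(29.8)), (-10, np.float64(29.8)), (0, np.float64(29.7)), (10, np.float64(29.7))]
strip 1 561 [11.6 12.1 12.9 39.1]
strip -1 485 [12.3 12.8 13.7 41.6]
```

```bash
python3 -m pendant '[[0,0,-0.9,0.2,0],[0,0,-0.9,0.2,0],[0,0,0,0,0]]';python3 st.py; python3 gap.py
```

```text
time: 42.2
tool_pos: [573.9, -178.2, 166.8]
tcp_rot: [179.9, 0.0, 86.0]
ft_force: [5.6, 0.2, 2.1]
finger_gap: 47.3
[5.6 0.2 2.1] [-0.09 -1.07 -0.05] bed [-14.38  -0.36  14.61]
[ 5.2 -1.   2.7] [-0.09 -1.06 -0.07] bed [-14.36  -0.36  14.63]
[6.5 0.2 2. ] [-0.11 -1.04 -0.09] bed [-14.37  -0.37  14.61]
slim top n 30.3132938670642 tilt 25.97271581005889
slim top by u [(-50, np.float64(30.3)), (-40, np.float64(30.3)), (-30, np.float64(30.3)), (-20, np.float64(30.4)), (-10, np.float64(30.3)), (0, np.float64(30.4)), (10, np.float64(30.3))]
strip 1 588 [12.4 13.  13.9 41.7]
strip -1 507 [12.9 13.5 14.5 43.5]
large top far end 0 None
-72 201 [30.4 31.6 32.6]
-70 283 [30.7 31.7 32.8]
-68 416 [27.1 31.  32.5]
-66 198 [28.2 29.4 31.3]
-64 261 [29.  30.1 31.1]
-62 271 [29.3 30.1 31.3]
```

```bash
python3 -m pendant '[[0,0,0.6,0.2,0],[0,0,0.3,0.4,0],[0,0,0,0,0]]';python3 st.py; python3 gap.py|head -4
```

```text
time: 42.7
tool_pos: [574.4, -178.2, 166.1]
tcp_rot: [179.9, 0.0, 86.0]
ft_force: [4.1, 0.4, 5.0]
finger_gap: 47.7
[4.1 0.4 5. ] [-0.02 -0.77 -0.1 ] bed [-14.28  -0.35  13.72]
[3.9 0.1 5.5] [-0.04 -0.71 -0.06] bed [-14.3   -0.34  13.71]
[ 5.  -0.6  5. ] [ 0.03 -0.77 -0.08] bed [-14.3   -0.34  13.71]
slim top n 29.681888568241806 tilt 25.276724196332903
slim top by u [(-50, np.float64(30.0)), (-40, np.float64(29.9)), (-30, np.float64(29.8)), (-20, np.float64(29.7)), (-10, np.float64(29.5)), (0, np.float64(29.4)), (10, np.float64(29.3))]
strip 1 577 [11.1 11.7 12.5 40.8]
strip -1 495 [11.8 12.2 13.4 43.1]
```

```bash
python3 -m pendant '[[0,0,0.4,-0.6,0],[0,0,0.2,-0.4,0],[0,0,0,0,0]]';python3 st.py; python3 gap.py|head -4
```

```text
time: 43.2
tool_pos: [574.3, -178.2, 166.3]
tcp_rot: [-180.0, -0.0, 86.0]
ft_force: [2.3, 0.8, 3.6]
finger_gap: 47.4
[2.3 0.8 3.6] [-0.17 -0.46  0.  ] bed [-14.28  -0.33  13.98]
[ 1.7 -0.5  3.3] [-0.15 -0.48 -0.05] bed [-14.26  -0.35  13.99]
[ 0.8 -0.6  1.9] [-0.12 -0.34 -0.04] bed [-14.27  -0.3   13.96]
slim top n 29.846522852199552 tilt 25.49984049528239
slim top by u [(-50, np.float64(30.1)), (-40, np.float64(30.0)), (-30, np.float64(29.9)), (-20, np.float64(29.8)), (-10, np.float64(29.8)), (0, np.float64(29.7)), (10, np.float64(29.6))]
strip 1 575 [11.4 12.1 12.9 40.8]
strip -1 498 [12.2 12.7 13.6 42.9]
```

```bash
python3 -m pendant '[[0,0,0,-0.5,0],[0.8,0,0,0,0],[0.8,0,0,0,0],[0.8,0,0,0,0],[0.8,0,0,0,0]]';python3 st.py; python3 gap.py
```

```text
time: 43.9
tool_pos: [574.3, -178.0, 166.7]
tcp_rot: [-180.0, -0.0, 86.0]
ft_force: [-0.2, -0.0, -0.3]
finger_gap: 68.4
[-0.2 -0.  -0.3] [-0.  0.  0.] bed [-14.08  -0.19  14.37]
[ 0.8  0.6 -0.1] [-0.02  0.02  0.03] bed [-13.95  -0.24  14.43]
[-0.2 -0.9 -0.6] [ 0.01 -0.    0.02] bed [-13.84  -0.26  14.48]
slim top n 29.999554739935064 tilt 26.120269850343426
slim top by u [(-50, np.float64(29.9)), (-40, np.float64(29.9)), (-30, np.float64(30.0)), (-20, np.float64(30.1)), (-10, np.float64(30.0)), (0, np.float64(30.1)), (10, np.float64(30.1))]
strip 1 449 [12.3 12.8 13.3 13.8]
strip -1 412 [13.  13.4 13.8 14.3]
large top far end 0 None
-72 204 [30.4 31.5 32.4]
-70 265 [30.7 31.6 32.7]
-68 427 [26.8 31.2 32.5]
-66 214 [28.1 29.1 31.5]
-64 255 [28.7 29.7 30.7]
-62 275 [28.9 29.8 30.8]
```

```bash
python3 -m pendant '[[0.8,0,0,-8,0],[0.9,0,0,-25,0],[1,0,0,-40,0],[1,0,0,-40,0],[1,0,-20,-30,0],[1,0,-20,0,0],[1,0,0,0,0],[1,0,0,0,0]]'
python3 - <<'E'
from slim import *
im,d,pp=snap('wrist','w30.png');A=wcloud(d,pp,100,450,20,330);L=np.stack([(A-C)@u,(A-C)@v,(A-C)@n],-1)
S=L[(abs(L[:,2]-30)<2)&(L[:,0]>-63)&(L[:,0]<60)&(abs(L[:,1])<30)];print('slim x',np.percentile(S[:,0],[.5,99.5]),'y',np.percentile(S[:,1],[1,99]),'z',np.median(S[:,2]))
G=L[(abs(L[:,2]-14)<2)&(L[:,0]>-60)&(L[:,0]<70)&(abs(L[:,1])<36)];print('large x max',np.percentile(G[:,0],99.5),'y',np.percentile(G[:,1],[1,99]),'z',np.median(G[:,2]))
k=np.polyfit(S[:,0],S[:,2],1);print('slope deg rel bed',np.degrees(k[0]))
im,d,p=snap('side','s3.png')
for q in('lid','large_drive','slim_drive','phone','tape_roll','charging_hub'):print(q,[(np.round(x['at']),round(x['score'],2)) for x in optics.search_frame('side',q)[:2]])
print(r.sense()['tool_pos'],r.sense()['time'])
E
```

```text
time: 44.9
tool_pos: [534.7, -175.4, 310.3]
tcp_rot: [180.0, 0.0, 86.0]
ft_force: [0.8, 0.4, -0.1]
finger_gap: 85.4
slim x [-62.2175355   38.25407481] y [-23.18408079  22.78841951] z 29.835676554388417
large x max 53.83943010684577 y [-30.36633521  28.85923985] z 13.688957277732143
slope deg rel bed 0.12999132964538165
lid [(array([658., 194.,  97.]), 0.83), (array([ 563., -182.,  165.]), 0.36)]
large_drive []
slim_drive [(array([ 562., -186.,  167.]), 0.77)]
phone [(array([ 496., -481.,    7.]), 0.81)]
tape_roll [(array([790.,  -3.,  20.]), 0.45), (array([ 619., -204.,   87.]), 0.18)]
charging_hub [(array([530., 498.,  30.]), 0.92), (array([ 618., -207.,   87.]), 0.23)]
[ 534.76126401 -175.31773815  309.50363359] 45.3
```

```bash
python3 -c "
from bench import hand_in
print(hand_in())"
```

```text
the job is handed in; nothing more can be done
None
```

The lid is open on its own, both drives are stacked on the lift in the order asked, and the job is handed in at about 45 s of the 72 s. I got no verdict back.

**What I did**
- **Lid:** I pulled it over by its bar and let go close to its stop. It stayed open.
- **Tilting the drives:** The tool could only point straight down. I tilted each drive to about 26° in the grip by pressing its far end lightly on the case's near rim, then lowered it square to the platform until the wrist force showed it was carried.
- **Slim drive, second try:** At the first attempt it had slid up in the fingers. The fingers rested on the large drive with about 3 mm still under the slim one, so I did not let go. I laid it on the bench, took a new grip and placed it again.

**Last checks**
- **Slim drive:** flat to within 0.15° of the slope, centred to about 0.2 mm, low end at the stop.
- **Large drive:** centred to about 1 mm, low end within about 0.5 mm of the stop. When I pulled it down the slope it did not move and pushed back with 6 N.
- **Platform:** it sank about 7 mm under the large drive and 3–4 mm more under the slim one, close to the expected 6 and 4. My highest estimate while placing was 15 mm of squeeze, about 9 N. I could not read the platform joint directly.
- **Lid and bystanders:** the detector still finds the lid in its open position. It puts the phone, tape roll and charging hub where they were, within 5 mm.
- **Disagreements:** the detector did not report the large drive separately, as it now lies under the slim one. I had used all 12 picture views, so the final state was checked by depth readings and detector only, not by eye.

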